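Clamp off the water-filter outlets

ROBOT

A 6-joint arm with a two-finger parallel gripper is mounted at the origin on the work surface. World frame = base frame: x ahead of the robot, y to its left, z up, the work surface at z = 0. Lengths are in m, angles in degrees, forces in N, time in s.
With the tool pointing down it reaches from about 0.3 to 0.875 m from the base axis. Payload 4.2 kg.
Tool frame: the origin (TCP) lies between the finger pads, 19 mm behind the fingertips; this is the grasp point; z points along the fingers, y is the line along which they close (so a half turn about z gives the same grasp; the last joint's range is limited). The gripper opens to 85 mm and grips with 20 to 120 N. Pads are 22 mm wide; open, the fingers measure 114 mm over their backs; the gripper's body (76 mm by 85 mm) begins 54 mm behind the grasp point. The pads swing forward as they close: fully open they stand 13 mm farther back than shut.
Start: joints at [-75.917, 18.312, 89.639, -0, 72.044, -1.146], TCP at [0.151, -0.555, 0.25] pointing down, gripper open.
Joint ranges: [-177.97, 177.97], [-48.28, 115.42], [12.27, 149.76], [-77.06, 257.06], [2.81, 150.46], [-146.56, 146.56]. Speed limits (degrees/s): [147.25, 147.25, 180, 180, 180, 180].

INTERFACE

Orientations are given as a 3x3 rotation matrix whose columns are the frame's x, y, z axes.
In Python, from station import get_state, camera, hand_in, recognise gives the robot as it stands.
- The arm moves only by the shell command python3 -m crank 'ROWS' [FORCE]. ROWS is JSON, a list of rows, each an object of numbers: "x", "y", "z": the shift along the tool's x, y, z in m; "rx", "ry", "rz": the turn, a rotation vector about the tool's x, y, z in degrees; "gripper": the finger opening in m, from 0 to 0.0854. A call has 1 to 12 rows; each row shifts and turns the commanded pose from where the row before left it, along the tool's axes as they then stand; what a row does not reach is not made up. A row lasts 1/8 s, in which the tool goes at most 62.5 mm and 10.7 degrees, less where a joint would pass 70% of its speed; a pose out of reach is approached as far as the arm can. A call with a gripper value outside its range is refused whole. The fingers move at their own pace and stop on an object; FORCE is the grip in N (left out, the last holds). Time passes only in rows, so rows that do not move let the fingers close. It gives the time, the measured TCP pose, the force, the opening and the grip force at its end, in the units of the state.
- get_state(): the state, without advancing time (a new reading comes with each control period).
- camera(name): name is "scene" or "top"; returns a dict with "pixels" (384x512x3 uint8, red, green, blue), "vertical_fov" (degrees; the focal length in pixels is half the picture's height over the tangent of half this angle, whatever the lens; pixels are square), "cx", "cy" (the principal point, pixels), "D" ([k1, k2, p1, p2, k3] as OpenCV has them; the pictures are not rectified), "R" (3x3) and "t" (3): a world point X has camera coordinates R X + t. Camera axes: x right, y down, z forward; pixel columns grow to the right and rows downward; lengths in m; the calibration is good to about 2 mm. A picture is of the moment at which its call begins. There is no depth.
- hand_in(): hands the job in; it is judged then, once.
Trained networks look in a picture, given as the dict that the camera call returned (one of the last four; its "shot" number tells which), for a name from the list of things; names that differ only in an ending like _2 or _b are one class to them, and where a whole thing is asked for, a point or a joint stands for the part that bears it (a point fixed in the world has none). Each returns a list of dicts, best first, with "confidence" (0 to 1); they miss things now and then, are a little off and sometimes report something else, mostly with a low value. They report only what shows in the picture. A call takes as long as a camera call. They do not tell look-alikes from the thing itself.
- recognise(target, picture): "extent" ([left, top, width, height] in pixels, round what is visible of it).
The state is a dict: "time": time; "q": joint angles; "qvel": joint speeds; "effort": joint torques, N m; "tcp_pos": TCP position; "orientation": TCP orientation; "force": force on the tool from outside, world axes, zero at the start; "wrist_torque": the same for the moment, N m; "grip_width": opening from 0.0 (shut) to 1.0 (fully open); "grip_force": force on a finger pad.
Only numpy, scipy, OpenCV 4.12 (cv2) and the standard library are available. Lean on these libraries where they do the work, as an engineer would, in place of code of your own. Each camera call takes 0.05 s, during which the arm holds its last target. There are 200 camera calls.

TASK

Shut the filter manifold's valve lever, then fit every hose clamp of the size that suits its stubs: one to a stub, slid on until the whole band sits on the black rubber sleeve with its foot flat on the deck, and its orange key turned clockwise until snug. When all of them are snug, open the valve lever fully again. Leave the too-small and too-large clamps and the other kitchen things where they are.

Things in the scene. Friction and masses are not known exactly. Their poses are not given: they have to be found in the camera images.
- manifold: White filter manifold, fixed. Origin: counter level below its front face; x to its back, y along the stubs. Body x 0 to 70, y -235 to 170, 105 mm high. Grey deck 40 mm high, x -100 to 0, y -155 to 170 and a ramp before it, from x -125, 8 mm lower. Three barbed stubs point to -x: rubber sleeve 40 mm thick, x -30 to -80; brass tip narrowing to x -102; a 52 mm collar, x -30 to 0, stops a clamp.
- stub1 (a point): Where a clamp's bore centre belongs on stub 1: on the stub's axis, 75 mm above the counter (35 over the deck), x = -50, y = -110 mm of the manifold. Axes as the manifold's. Clamps go side by side only if all their screw housings point the same way, best to +y (away from the lever).
- stub2 (a point): Where a clamp's bore centre belongs on stub 2: on the stub's axis, 75 mm above the counter (35 over the deck), x = -50, y = 0 mm of the manifold. Axes as the manifold's. Clamps go side by side only if all their screw housings point the same way, best to +y (away from the lever).
- stub3 (a point): Where a clamp's bore centre belongs on stub 3: on the stub's axis, 75 mm above the counter (35 over the deck), x = -50, y = 110 mm of the manifold. Axes as the manifold's. Clamps go side by side only if all their screw housings point the same way, best to +y (away from the lever).
- valve (a joint): Shut-off lever, turning about the manifold's y axis: 0 = shut, leaning to its -x side (over the stubs' side), 1.0 = open, leaning to +x; upright at 0.5; stops at both ends. Stays where left; pushed over with about 1 N. Shut and open mean against the stop, within about 0.1.
- valve_tip (a point): Centre of the red ball (26 mm diameter) on the lever, 80 mm from the pivot, which is 127 mm above the counter at x = 30, y = -200 mm of the manifold. Lever bar 10 mm thick; its blue housing reaches 130 mm above the counter.
- clamp1: Band clamp, bore 48 mm: steel ring 26 mm wide, on a flat foot (54 mm along x, y -31 to 61, 6 mm thick). Origin: underside, below ring centre; x along bore axis, y to the worm housing, z up. Bore axis 35 mm up, ring top 64 mm. Blue tab on top (12 mm along x, y -14 to 6, 64 to 98 up): hold it from above, closing along x, TCP 86 up. Fits the stubs. May be absent.
- clamp1_bore (a point): Centre of this clamp's bore. The slack clamp, sliding along the deck on its foot, has 3 to 4 mm of play all round a stub; 0.35 kg. Its worm housing (28 mm along x, y 30 to 64 mm, 58 mm tall, next to the ring) carries the vertical screw with the orange key.
- clamp1_key (a joint): Orange wing key on the screw (vertical axis at x 0, y 47 mm of the clamp; wing 40 x 9 mm, 64 to 98 mm up; hold with TCP 86 mm up). Value grows clockwise from above, 0 to 2.4 rad (stop); at 0 the wing lies along the clamp's x. Draws in two shoes that meet the stub near 1.85; snug from 2.0 on. Stays where left, 0.03 N m. If tightened first it will not go over a stub.
- clamp2: Band clamp, bore 48 mm: steel ring 26 mm wide, on a flat foot (54 mm along x, y -31 to 61, 6 mm thick). Origin: underside, below ring centre; x along bore axis, y to the worm housing, z up. Bore axis 35 mm up, ring top 64 mm. Blue tab on top (12 mm along x, y -14 to 6, 64 to 98 up): hold it from above, closing along x, TCP 86 up. Fits the stubs. May be absent.
- clamp2_bore (a point): Centre of this clamp's bore. The slack clamp, sliding along the deck on its foot, has 3 to 4 mm of play all round a stub; 0.35 kg. Its worm housing (28 mm along x, y 30 to 64 mm, 58 mm tall, next to the ring) carries the vertical screw with the orange key.
- clamp2_key (a joint): Orange wing key on the screw (vertical axis at x 0, y 47 mm of the clamp; wing 40 x 9 mm, 64 to 98 mm up; hold with TCP 86 mm up). Value grows clockwise from above, 0 to 2.4 rad (stop); at 0 the wing lies along the clamp's x. Draws in two shoes that meet the stub near 1.85; snug from 2.0 on. Stays where left, 0.03 N m. If tightened first it will not go over a stub.
- clamp3: Band clamp, bore 48 mm: steel ring 26 mm wide, on a flat foot (54 mm along x, y -31 to 61, 6 mm thick). Origin: underside, below ring centre; x along bore axis, y to the worm housing, z up. Bore axis 35 mm up, ring top 64 mm. Blue tab on top (12 mm along x, y -14 to 6, 64 to 98 up): hold it from above, closing along x, TCP 86 up. Fits the stubs. May be absent.
- clamp3_bore (a point): Centre of this clamp's bore. The slack clamp, sliding along the deck on its foot, has 3 to 4 mm of play all round a stub; 0.35 kg. Its worm housing (28 mm along x, y 30 to 64 mm, 58 mm tall, next to the ring) carries the vertical screw with the orange key.
- clamp3_key (a joint): Orange wing key on the screw (vertical axis at x 0, y 47 mm of the clamp; wing 40 x 9 mm, 64 to 98 mm up; hold with TCP 86 mm up). Value grows clockwise from above, 0 to 2.4 rad (stop); at 0 the wing lies along the clamp's x. Draws in two shoes that meet the stub near 1.85; snug from 2.0 on. Stays where left, 0.03 N m. If tightened first it will not go over a stub.
- clamp_small: Band clamp, bore 30 mm: steel ring 26 mm wide, on a flat foot (54 mm along x, y -22 to 52, 6 mm thick). Origin: underside, below ring centre; x along bore axis, y to the worm housing, z up. Bore axis 26 mm up, ring top 46 mm. Same make and colours. Look-alike, too small for the stubs. Always present.
- clamp_large: Band clamp, bore 66 mm: steel ring 26 mm wide, on a flat foot (54 mm along x, y -40 to 70, 6 mm thick). Origin: underside, below ring centre; x along bore axis, y to the worm housing, z up. Bore axis 44 mm up, ring top 82 mm. Same make and colours. Look-alike, too large: hangs loose on the stubs. Always present.
- bowl: Blue bowl, 110 mm across, 45 mm tall. Bystander; origin at the centre of its underside.
- spice: Amber spice jar, 48 mm across, 90 mm tall. Bystander; origin at the centre of its underside.
- sponge: Yellow sponge, 110 x 70 x 30 mm. Bystander; origin at the centre of its underside.
- oil: Green oil bottle, 66 mm across, 200 mm tall. Bystander; origin at the centre of its underside.
- driver: Screwdriver lying on the counter. Bystander; origin at the centre of its underside.
Mind the look-alikes: they are no part of the job. Leave any pink look-alike of the clamp2 alone.

How it is judged:
By the outcome, as a careful person would: the job done as asked, in the order asked, and still so for the second after the job is handed in, with the robot touching nothing.
Of clamp1, clamp2, clamp3 only 2 to 3 are there at a start; the rules pass over those that are not, and their reading is None.
At some moment in a run one of clamp1, clamp2, clamp3 may be knocked a few centimetres aside while the robot is not near it.
Once in a run the grip may slacken for a moment while it holds something.
It also fails if it takes over 210 s, if anything falls off the work surface, if the arm or the gripper's body presses on something with over 40 N, if the wrist force passes 120 N, or if a joint passes its speed limit or range.

## Working session

There is one attempt and no reset: what is moved stays moved. The work goes in short steps, Python scripts to look and compute and a shell command to move; the robot and the scene stay as the last step left them, time stands still between calls to the robot, and variables do not carry over. Pictures are saved under pics/ and viewed, at most 14 in all, crops included, and the job is handed in when it is done.

```bash
ls; mkdir -p pics; python3 - <<'E'
from station import *
import cv2,json
s=get_state();print({k:s[k] for k in ('time','tcp_pos','orientation','force','grip_width')})
for n in ('scene','top'):
    p=camera(n);cv2.imwrite(f'pics/{n}0.png',cv2.resize(p['pixels'][:,:,::-1],(800,600),interpolation=cv2.INTER_CUBIC))
    print(n,p['vertical_fov'],p['cx'],p['cy'],p['D'],p['R'],p['t'])
    for t in ('manifold','clamp1','clamp2','clamp_small','clamp_large','clamp1_key','valve','valve_tip','oil'):
        print(t,[(round(r['confidence'],2),[round(v) for v in r['extent']]) for r in recognise(t,p)][:5])
E
```

```text
pics
{'time': 0.0, 'tcp_pos': array([ 0.15092675, -0.55437241,  0.24915331]), 'orientation': array([[ 9.64881109e-01,  2.62686570e-01, -4.60813020e-04],
       [ 2.62686973e-01, -9.64879493e-01,  1.76554365e-03],
       [ 1.91555724e-05, -1.82458929e-03, -9.99998335e-01]]), 'force': array([-0.62525095, -0.40827174,  0.50979546]), 'grip_width': 0.9988813374412797}
scene 56.44880889304762 257.51186700328174 192.80468141245225 [-0.11084211  0.          0.          0.          0.        ] [[ 0.56436257  0.82528805  0.01986268]
 [ 0.59776061 -0.39193964 -0.69933223]
 [-0.56936557  0.40655006 -0.71452075]] [-0.29710765 -0.18250683  1.7986391 ]
manifold [(0.93, [248, 178, 100, 76]), (0.41, [179, 213, 22, 32])]
clamp1 [(0.9, [168, 244, 28, 36]), (0.83, [141, 278, 26, 32]), (0.68, [181, 248, 6, 13]), (0.37, [290, 151, 27, 20])]
clamp2 [(0.9, [168, 244, 28, 36]), (0.83, [141, 278, 26, 32]), (0.68, [181, 248, 6, 13]), (0.37, [290, 151, 27, 20])]
clamp_small [(0.74, [208, 238, 18, 23]), (0.68, [169, 250, 23, 29]), (0.49, [178, 216, 22, 30])]
clamp_large [(0.7, [194, 217, 0, 11]), (0.68, [203, 20
[... 263 characters left out ...]
6536842238 [0.04823403 0.         0.         0.         0.        ] [[-0.00575966 -0.99997835 -0.00318272]
 [-0.98174166  0.00625972 -0.19011608]
 [ 0.19013188  0.0020296  -0.98175646]] [0.03781759 0.4998096  1.47765449]
manifold [(0.76, [172, 132, 123, 82])]
clamp1 [(0.69, [391, 155, 29, 30]), (0.57, [330, 211, 29, 18])]
clamp2 [(0.69, [391, 155, 29, 30]), (0.57, [330, 211, 29, 18])]
clamp_small [(0.69, [350, 245, 48, 22]), (0.66, [315, 179, 27, 15]), (0.42, [329, 212, 28, 16])]
clamp_large [(0.56, [290, 206, 34, 15])]
clamp1_key [(0.66, [170, 130, 122, 84])]
valve [(0.72, [95, 175, 34, 26]), (0.64, [282, 140, 6, 17])]
valve_tip []
oil [(0.97, [91, 178, 38, 23]), (0.36, [369, 140, 20, 18])]
```

View pics/top0.png

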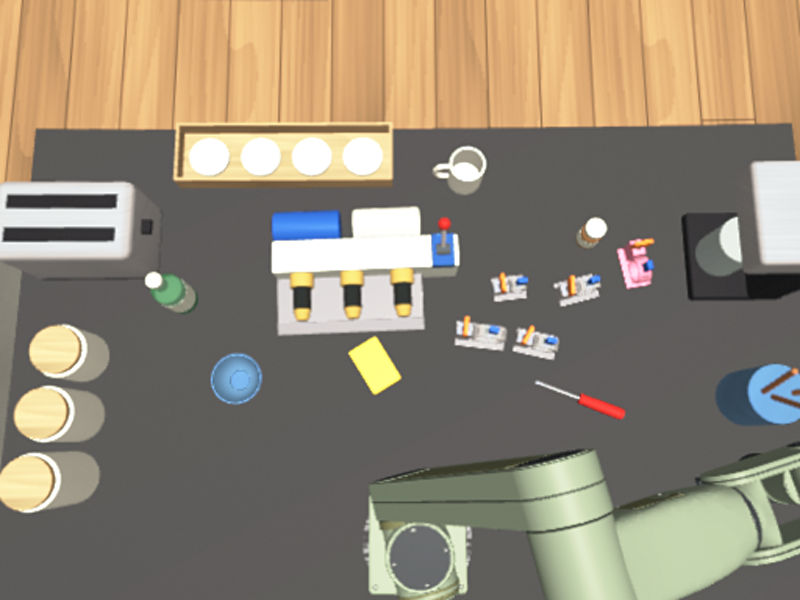

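View pics/scene0.png

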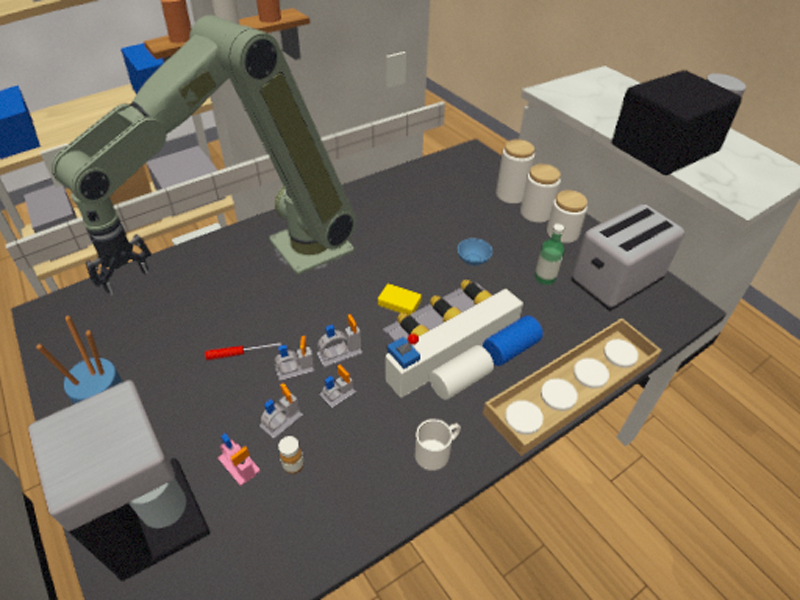

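The top view shows, in 800x600 pixels:
- The manifold is at (350,280), with its stubs towards the robot.
- The lever's red ball is at (444,224).
- There are five clamp-like things: A (510,286), B (580,288), C (482,333), D (537,342) and a pink one (635,265).

The scene view has C looking largest and A smallest, so B and D probably fit. The pink one is the look-alike. I'll enlarge both views and triangulate the colour blobs to check sizes.

```bash
cat > h.py <<'E'
import numpy as np,cv2
from station import *
def K(p):
    f=p['pixels'].shape[0]/2/np.tan(np.radians(p['vertical_fov']/2)); return np.array([[f,0,p['cx']],[0,f,p['cy']],[0,0,1]])
def proj(p,X):
    return cv2.projectPoints(np.atleast_2d(X).astype(float),cv2.Rodrigues(np.array(p['R']))[0],np.array(p['t'],float),K(p),np.array(p['D']))[0][:,0]
def und(p,uv): return cv2.undistortPoints(np.array(uv,float).reshape(-1,1,2),K(p),np.array(p['D']))[:,0]
def onz(p,uv,z):
    R=np.array(p['R']);C=-R.T@np.array(p['t']);d=np.c_[und(p,uv),np.ones(len(np.atleast_2d(uv)))]@R
    return C+d*((z-C[2])/d[:,2])[:,None]
def tri(p1,u1,p2,u2):
    P=[np.c_[np.array(p['R']),np.array(p['t'])] for p in(p1,p2)]
    X=cv2.triangulatePoints(P[0],P[1],und(p1,u1).T,und(p2,u2).T);return (X[:3]/X[3]).T
HUE={'orange':(8,20,150,120),'blue':(105,125,120,60),'red':(0,6,150,80)}
def blobs(p,c,amin=3):
    h=cv2.cvtColor(p['pixels'],cv2.COLOR_RGB2HSV).astype(int);a,b,s,v=HUE[c]
    m=((h[...,0]>=a)&(h[...,0]<=b)&(h[...,1]>=s)&(h[...,2]>=v)).astype(np.uint8)
    n,_,st,ce=cv2.connectedComponentsWithStats(m,connectivity=8)
    return [(ce[i].round(1).tolist(),st[i].tolist()) for i in range(1,n) if st[i,4]>=amin]
def crop(p,x,y,w,h,k,name):
    cv2.imwrite(name,cv2.resize(p['pixels'][y:y+h,x:x+w,::-1],None,fx=k,fy=k,interpolation=cv2.INTER_CUBIC))
E
python3 - <<'E'
from h import *
T=camera('top');S=camera('scene')
for n,p,(x0,y0,x1,y1) in(('T',T,(270,130,425,240)),('S',S,(140,195,270,310))):
    for c in HUE:
        print(n,c,[b for b in blobs(p,c) if x0<b[0][0]<x1 and y0<b[0][1]<y1])
a=T['pixels'][125:245,165:425,::-1];b=S['pixels'][175:305,135:345,::-1]
crop(T,165,130,265,115,3,'pics/t1.png');crop(S,135,180,210,130,3.8,'pics/s1.png')
E
```

```text
T orange [([411.5, 155.4], [404, 153, 14, 6, 33]), ([321.0, 179.9], [320, 175, 3, 12, 21]), ([364.9, 182.6], [364, 176, 4, 13, 29]), ([297.7, 207.5], [296, 202, 5, 14, 23]), ([337.2, 213.3], [334, 208, 8, 12, 18])]
T blue [([283.0, 160.6], [276, 149, 15, 22, 189]), ([415.2, 169.5], [412, 166, 7, 7, 31]), ([334.0, 179.3], [331, 177, 7, 5, 27]), ([380.2, 178.2], [377, 176, 7, 6, 28]), ([315.6, 210.6], [313, 209, 6, 4, 21]), ([352.5, 217.6], [349, 216, 8, 4, 24])]
T red [([284.0, 142.8], [281, 139, 7, 8, 48])]
S orange [([225.0, 206.3], [223, 201, 5, 12, 40]), ([265.3, 213.7], [263, 213, 5, 3, 6]), ([193.5, 219.9], [192, 215, 4, 13, 33]), ([219.6, 238.7], [216, 233, 8, 12, 54]), ([182.7, 250.6], [179, 245, 8, 13, 43]), ([153.2, 291.5], [148, 286, 12, 12, 80]), ([185.8, 293.0], [179, 289, 13, 8, 40])]
S blue [([211.0, 211.1], [209, 208, 5, 8, 36]), ([257.7, 226.0], [248, 216, 21, 20, 176]), ([180.9, 223.9], [178, 221, 6, 8, 37]), ([210.5, 244.3], [208, 240, 6, 9, 41]), ([172.1, 259.4], [169, 255, 7, 10, 40]), ([144.4, 281.2], [141, 277, 7, 10, 35])]
S red [([263.9, 216.6], [261, 214, 7, 6, 33]), ([143.0, 225.1], [131, 221, 25, 9, 146])]
```

View pics/t1.png

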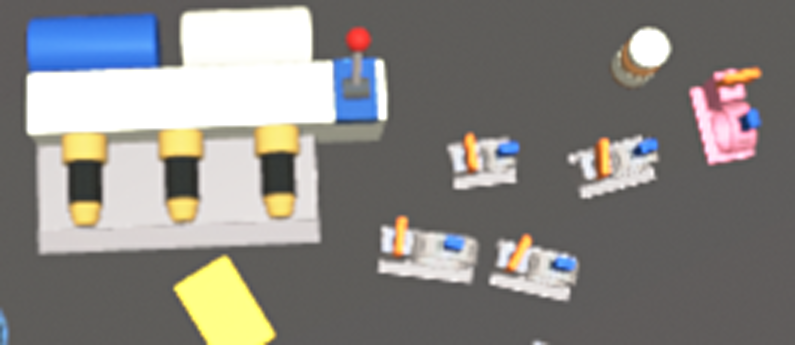

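View pics/s1.png

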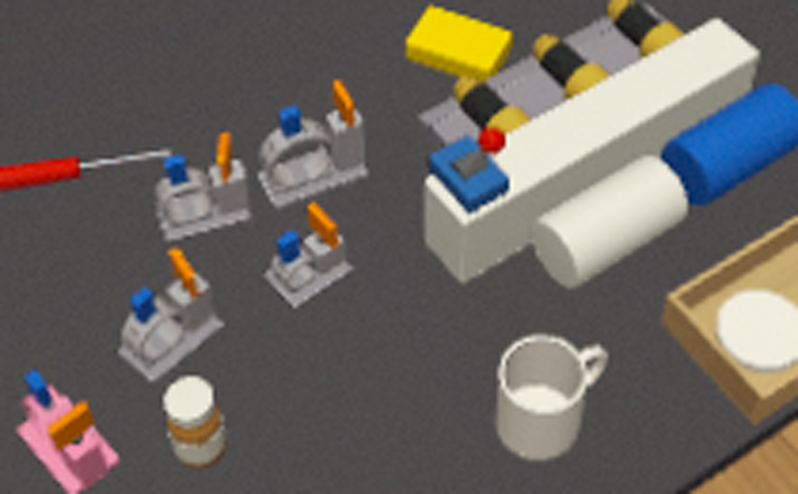

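The crops confirm the sizes. In s1, A (308,260) is clearly the smallest ring and C (312,150) the largest. B (170,315) and D (200,190) are equal and in between, so they are the two that fit. The pink one (65,440) stays where it is. Next I'll fit the poses.

```bash
cat >> h.py <<'E'
from scipy.optimize import least_squares,minimize
def Rz(a): return np.array([[np.cos(a),-np.sin(a),0],[np.sin(a),np.cos(a),0],[0,0,1]])
def box(x0,x1,y0,y1,z0,z1): return np.array([[x,y,z] for x in(x0,x1) for y in(y0,y1) for z in(z0,z1)])/1e3
def cyl(r,x0,x1,r1=None,y=0,z=75):
    a=np.linspace(0,2*np.pi,40); return np.concatenate([np.c_[0*a+x,y+q*np.cos(a),z+q*np.sin(a)] for x,q in((x0,r),(x1,r1 or r))])/1e3
def hcen(p,X):
    m=cv2.moments(cv2.convexHull(proj(p,X).astype(np.float32)));return np.array([m['m10'],m['m01']])/m['m00']
def fitclamp(T,S,tT,kT,tS,kS,zt=64,yk=47,yt=(-14,6),z0=0,g=None):
    tab=box(-6,6,*yt,zt,zt+34);key=box(-20,20,-4.5,4.5,zt,zt+34)
    def res(v):
        P=lambda X:X@Rz(v[2]).T+[v[0],v[1],z0]
        k=key@Rz(-v[3]).T+[0,yk/1e3,0]
        out=[]
        for p,t,kk in((T,tT,kT),(S,tS,kS)):
            if t is not None: out+=list(hcen(p,P(tab))-t)
            if kk is not None: out+=list(hcen(p,P(k))-kk)
        return np.array(out+[(v[3]-(g or 0))*.3])
    a=onz(T,[tT],(zt+20)/1e3+z0)[0]
    r=least_squares(res,[a[0],a[1],0,g or 0]);return r.x,r.fun
E
cat > man.py <<'E'
from h import *
def parts():
    L=[(box(-125,-100,-155,170,0,32),0),(np.concatenate([box(-125,-124,-155,170,0,32),box(-100,-99,-155,170,0,40)]),1),(box(-100,0,-155,170,40,40),2),(box(0,0,-155,170,0,105),3),(box(0,70,-235,170,105,105),4)]
    for y in(-110,0,110): L+=[(cyl(26,-30,0,y=y),5),(cyl(20,-80,-30,y=y),6),(cyl(17,-80,-102,12,y=y),7)]
    return L
def label(p,v,k=4):
    im=np.full((384*k,512*k),255,np.uint8)
    for X,c in parts():
        q=proj(p,X@Rz(v[2]).T+[v[0],v[1],0]);h=cv2.convexHull(((q+.5)*k-.5).astype(np.float32)*16)
        cv2.fillConvexPoly(im,h.round().astype(np.int32),c,shift=4)
    return im
def fitman(p,v0,k=4):
    img=p['pixels'].astype(np.float32)
    lab0=label(p,v0,k);
    m=cv2.dilate((lab0!=255).astype(np.uint8),np.ones((9,9)));ys,xs=np.where(m);y0,y1,x0,x1=ys.min()//k-2,ys.max()//k+3,xs.min()//k-2,xs.max()//k+3
    # restrict to deck / stub side
    def cost(v):
        v=np.array(v)*[1e-3,1e-3,1e-2]+v0
        L=label(p,v,k)[y0*k:y1*k,x0*k:x1*k]
        W=[cv2.resize((L==c).astype(np.float32),(x1-x0,y1-y0),interpolation=cv2.INTER_AREA) for c in list(range(8))+[255]]
        A=np.array(W).reshape(9,-1).T;I=img[y0:y1,x0:x1].reshape(-1,3)
        u=proj(p,np.array([[-.13,-.2,0],[-.13,.2,0],[0.02,.165,.105],[0.02,-.15,.105]])@Rz(v0[2]).T+[v0[0],v0[1],0])
        M=np.zeros((384,512),np.uint8);cv2.fillConvexPoly(M,u.round().astype(np.int32),1);w=M[y0:y1,x0:x1].ravel()>0
        A=A[w];I=I[w];c,_,_,_=np.linalg.lstsq(A,I,rcond=None)
        return np.minimum(np.abs(A@c-I),80).mean()
    r=minimize(cost,[0,0,0],method='Nelder-Mead',options=dict(initial_simplex=[[0,0,0],[8,0,0],[0,8,0],[0,0,4]],maxiter=150))
    return r.x*[1e-3,1e-3,1e-2]+v0,r.fun
E
python3 - <<'E'
from man import *
T=camera('top');S=camera('scene')
C=dict(A=((334,179.3),(321,179.9),(210.5,244.3),(219.6,238.7),46,38.5,(-14,6)),B=((380.2,178.2),(364.9,182.6),(172.1,259.4),(182.7,250.6),64,47,(-14,6)),
 Cl=((315.6,210.6),(297.7,207.5),(211,211.1),(225,206.3),82,56,(-14,6)),D=((352.5,217.6),(337.2,213.3),(180.9,223.9),(193.5,219.9),64,47,(-14,6)))
for n,(a,b,c,d,z,yk,yt) in C.items():
    print(n,'tri z tab,key',tri(T,a,S,c).round(3),tri(T,b,S,d).round(3))
    x,f=fitclamp(T,S,a,b,c,d,z,yk,yt);print('  fit',x[:2].round(4),np.degrees(x[2:]).round(1),'res',f.round(1))
print('ball',tri(T,(284,142.8),S,(263.9,216.6)))
q=lambda x,y:(165+(x+.5)/3-.5,130+(y+.5)/3-.5)
P=onz(T,[q(38,229),q(318,218)],.04);print('deck edge',P)
d=P[0]-P[1];yaw=np.arctan2(-d[0],d[1]);o=P.mean(0)+ (Rz(yaw)@[.1,-.0075,0]);v0=np.array([o[0],o[1],yaw]);print(v0)
v,c=fitman(T,v0);print('man',v,c,np.degrees(v[2]))
for i,y in enumerate((-.11,0,.11)): print('stub',i+1,(Rz(v[2])@[-.05,y,0]+[v[0],v[1],.075]).round(4))
print('pivot',(Rz(v[2])@[.03,-.2,0]+[v[0],v[1],.127]).round(4))
im=T['pixels'].copy()
big=cv2.resize(im,None,fx=4,fy=4,interpolation=cv2.INTER_CUBIC);L=label(T,v);e=np.zeros_like(L)
for cc in range(8):
    cs,_=cv2.findContours((L==cc).astype(np.uint8),cv2.RETR_EXTERNAL,cv2.CHAIN_APPROX_NONE);cv2.drawContours(big,cs,-1,(255,0,255),1)
cv2.imwrite('pics/man1.png',big[130*4:220*4,165*4:300*4,::-1])
E
```

```text
A tri z tab,key [[ 0.554 -0.235  0.067]] [[ 0.551 -0.191  0.067]]
  fit [ 0.5528 -0.2298] [0. 0.] res [-0.3  0.5  0.3  0.   0.1  0.3  0.8  1.   0. ]
B tri z tab,key [[ 0.551 -0.388  0.087]] [[ 0.537 -0.337  0.085]]
  fit [ 0.5434 -0.3844] [0.3 0.3] res [ 0.1  2.8  0.3 -1.4 -0.6 -0.5  1.5  1.9  0. ]
Cl tri z tab,key [[ 0.439 -0.164  0.103]] [[ 0.449 -0.105  0.105]]
  fit [ 0.4395 -0.163 ] [0. 0.] res [ 1.1  0.1  1.   3.3 -0.3  1.  -1.2 -0.3  0. ]
D tri z tab,key [[ 0.418 -0.288  0.085]] [[ 0.431 -0.238  0.09 ]]
  fit [ 0.4252 -0.2852] [0. 0.] res [ 0.2 -2.   0.2  2.3  0.9  1.9 -0.   0.4  0. ]
ball [[ 0.64320357 -0.05644033  0.20000851]]
deck edge [[ 0.46860569  0.30816367  0.04      ]
 [ 0.47945406 -0.0161141   0.04      ]]
[0.57422473 0.1418725  0.03344146]
man [0.574942   0.14217648 0.03841155] 11.781633377075195 2.200819655796368
stub 1 [0.5292 0.0303 0.075 ]
stub 2 [0.525  0.1403 0.075 ]
stub 3 [0.5208 0.2502 0.075 ]
pivot [ 0.6126 -0.0565  0.127 ]
```

View pics/man1.png

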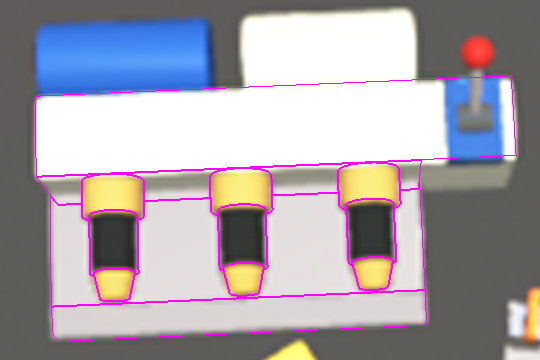

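The overlay of the manifold outline sits on the picture: stub axes at (113,240), (243,235) and (370,230), manifold at (0.575, 0.142) with yaw 2.2°. The triangulated tab heights agree with the sizes too: A 67 mm, C 103 mm, B and D 85–87 mm. I'll refine the clamp fit (its solver had stalled on float32 steps) and start moving to the lever.

```bash
cat >> h.py <<'E'
def hcen(p,X):
    q=proj(p,X);h=q[cv2.convexHull(q.astype(np.float32),returnPoints=False)[:,0]];o=h.mean(0);h=h-o;n=np.roll(h,-1,0)
    c=h[:,0]*n[:,1]-n[:,0]*h[:,1];return o+((h+n)*c[:,None]).sum(0)/(3*c.sum())
def go(x,y,z,yaw=None):
    s=get_state();R=s['orientation'];d=R.T@(np.array([x,y,z])-s['tcp_pos']);cur=np.degrees(np.arctan2(R[1,0],R[0,0]))
    print('t',round(s['time'],2),'tcp',s['tcp_pos'].round(4),'yaw',round(cur,2),'tilt',(np.degrees(R[:2,2])).round(2),'F',s['force'].round(1),'grip',round(s['grip_width']*85.4,1),round(s['grip_force'],1))
    print('  tool shift mm',(d*1e3).round(1),'rz',None if yaw is None else round(-(((yaw-cur)+180)%360-180),1))
E
python3 - <<'E'
from h import *
T=camera('top');S=camera('scene')
C=dict(B=((380.2,178.2),(364.9,182.6),(172.1,259.4),(182.7,250.6)),D=((352.5,217.6),(337.2,213.3),(180.9,223.9),(193.5,219.9)))
for n,a in C.items():
    x,f=fitclamp(T,S,a[0],a[1],a[2],a[3]);print(n,x[:2].round(4),np.degrees(x[2:]).round(1),'res',f.round(1),'tab',(Rz(x[2])@[0,-.004,0])[:2]+x[:2])
E
python3 -m crank '[{"rz":-10.7,"gripper":0},{"rz":-10.7},{"rz":-10.7},{"rz":-10.7},{"rz":-10.7},{"rz":-10.7},{"rz":-10.6},{}]'
python3 -c "
from h import *
go(.69,-.056,.26,90)"
```

```text
B [ 0.5492 -0.3833] [ 15.7 -23.5] res [-0.3  0.8  0.6  0.5  0.5  0.7  0.5  0.7 -0.1] tab [ 0.55024994 -0.38720054]
D [ 0.4183 -0.2839] [-14.4 -47.5] res [-0.1  0.3  0.2  0.9  0.3  0.4  0.5  1.2 -0.2] tab [ 0.41731537 -0.2877465 ]
t 1.3 tcp [ 0.1511 -0.5548  0.25  ] yaw 15.23 tilt [ 0.   -0.01] F [-0.2 -0.   0.7] grip 85.6 0.0
  tool shift mm [ 651.  -339.7  -10. ] rz -74.8invalid input at $[0]: expected keys x, y, z, rx, ry, rz, gripper
```

```bash
sed -i 's/(g or 0))\*.3/(g or 0))*5/' h.py
python3 -m crank '[{"x":0,"y":0,"z":0,"rx":0,"ry":0,"rz":-10.7,"gripper":0},{"x":0,"y":0,"z":0,"rx":0,"ry":0,"rz":-10.7,"gripper":0},{"x":0,"y":0,"z":0,"rx":0,"ry":0,"rz":-10.7,"gripper":0},{"x":0,"y":0,"z":0,"rx":0,"ry":0,"rz":-10.7,"gripper":0},{"x":0,"y":0,"z":0,"rx":0,"ry":0,"rz":-10.7,"gripper":0},{"x":0,"y":0,"z":0,"rx":0,"ry":0,"rz":-10.7,"gripper":0},{"x":0,"y":0,"z":0,"rx":0,"ry":0,"rz":-10.6,"gripper":0},{"x":0,"y":0,"z":0,"rx":0,"ry":0,"rz":0,"gripper":0},{"x":0,"y":0,"z":0,"rx":0,"ry":0,"rz":0,"gripper":0}]'
python3 - <<'E'
from h import *
go(.69,-.056,.26,90);print(get_state()['q'])
T=camera('top');S=camera('scene')
C=dict(B=((380.2,178.2),(364.9,182.6),(172.1,259.4),(182.7,250.6)),D=((352.5,217.6),(337.2,213.3),(180.9,223.9),(193.5,219.9)))
for n,a in C.items():
    x,f=fitclamp(T,S,a[0],a[1],a[2],a[3]);print(n,x[:2].round(4),np.degrees(x[2:]).round(1),'res',f.round(1),'tab',(Rz(x[2])@[0,-.004,0])[:2]+x[:2])
E
```

```text
time: 2.42
tcp_pos: [0.151, -0.5548, 0.25]
orientation: [[0.002, 1.0, -0.0], [1.0, -0.002, -0.0], [-0.0, -0.0, -1.0]]
force: [-0.6, -0.5, 0.0]
grip_width: -0.0
grip_force: 0.0
t 2.42 tcp [ 0.151  -0.5548  0.25  ] yaw 89.88 tilt [-0.   -0.01] F [-0.6 -0.5  0. ] grip -0.0 0.0
  tool shift mm [499.9 538.  -10. ] rz -0.1
[-7.59157907e+01  1.83112584e+01  8.96391372e+01 -2.59435371e-03
  7.20440815e+01 -7.57995266e+01]
B [ 0.5492 -0.3833] [15.7 -0.2] res [-0.3  0.8  0.6  0.5  0.5  0.7  0.5  0.7 -0. ] tab [ 0.55024779 -0.38719895]
D [ 0.4183 -0.2839] [-14.4  -0.1] res [-0.2  0.3  0.2  0.9  0.3  0.4  0.5  1.2 -0. ] tab [ 0.41731067 -0.28772711]
```

```bash

python3 -m crank '[{"x":0.04,"y":0.043,"z":-0.001,"rx":0,"ry":0,"rz":0,"gripper":0},{"x":0.04,"y":0.043,"z":-0.001,"rx":0,"ry":0,"rz":0,"gripper":0},{"x":0.04,"y":0.043,"z":-0.001,"rx":0,"ry":0,"rz":0,"gripper":0},{"x":0.04,"y":0.043,"z":-0.001,"rx":0,"ry":0,"rz":0,"gripper":0},{"x":0.04,"y":0.043,"z":-0.001,"rx":0,"ry":0,"rz":0,"gripper":0},{"x":0.04,"y":0.043,"z":-0.001,"rx":0,"ry":0,"rz":0,"gripper":0},{"x":0.04,"y":0.043,"z":-0.001,"rx":0,"ry":0,"rz":0,"gripper":0},{"x":0.04,"y":0.043,"z":-0.001,"rx":0,"ry":0,"rz":0,"gripper":0},{"x":0.04,"y":0.043,"z":-0.001,"rx":0,"ry":0,"rz":0,"gripper":0},{"x":0.04,"y":0.043,"z":-0.001,"rx":0,"ry":0,"rz":0,"gripper":0},{"x":0.05,"y":0.031,"z":0,"rx":0,"ry":0,"rz":0,"gripper":0},{"x":0.05,"y":0.031,"z":0,"rx":0,"ry":0,"rz":0,"gripper":0}]' | head -2
python3 -m crank '[{"x":0,"y":0.038,"z":0,"rx":0,"ry":0,"rz":0,"gripper":0},{"x":0,"y":0.008,"z":0.02,"rx":0,"ry":0,"rz":0,"gripper":0},{"x":0,"y":0,"z":0.025,"rx":0,"ry":0,"rz":0,"gripper":0},{"x":0,"y":0,"z":0.01,"rx":0,"ry":0,"rz":0,"gripper":0},{"x":0,"y":0,"z":0,"rx":0,"ry":0,"rz":0,"gripper":0},{"x":0,"y":0,"z":0,"rx":0,"ry":0,"rz":0,"gripper":0}]'
python3 - <<'E'
from h import *
go(.6,-.056,.205,90)
S=camera('scene');crop(S,235,165,70,55,9,'pics/lev1.png')
E
```

```text
time: 4.03
tcp_pos: [0.6438, -0.053, 0.2599]
time: 4.78
tcp_pos: [0.689, -0.0549, 0.2062]
orientation: [[0.0, 1.0, 0.002], [1.0, -0.0, -0.0], [-0.0, 0.002, -1.0]]
force: [0.4, -0.1, -0.0]
grip_width: -0.002
grip_force: 0.0
t 4.78 tcp [ 0.689  -0.0549  0.2062] yaw 89.99 tilt [ 0.1  -0.02] F [ 0.4 -0.1 -0. ] grip -0.2 0.0
  tool shift mm [ -1.1 -89.    1. ] rz -0.0
```

View pics/lev1.png

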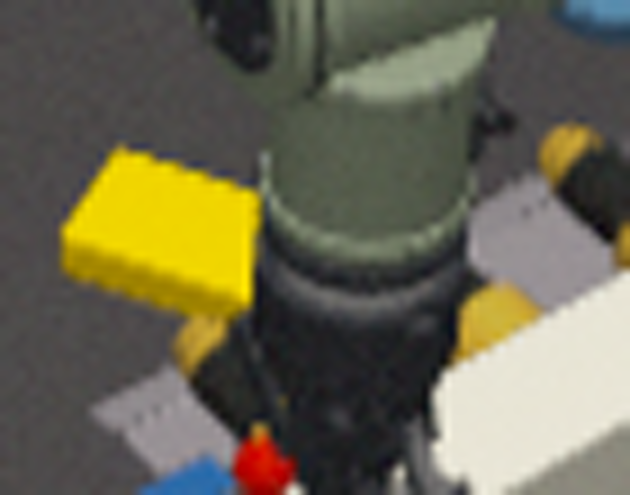

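The gripper is at (350,430) in the crop, beyond the red ball at (263,465) on its +x side, ready to push. I'll push towards -x.

```bash

python3 -m crank '[{"x":0,"y":-0.012,"z":0,"rx":0,"ry":0,"rz":0,"gripper":0},{"x":0,"y":-0.01,"z":0,"rx":0,"ry":0,"rz":0,"gripper":0},{"x":0,"y":-0.01,"z":0,"rx":0,"ry":0,"rz":0,"gripper":0},{"x":0,"y":-0.01,"z":0,"rx":0,"ry":0,"rz":0,"gripper":0},{"x":0,"y":-0.01,"z":0,"rx":0,"ry":0,"rz":0,"gripper":0},{"x":0,"y":0,"z":0,"rx":0,"ry":0,"rz":0,"gripper":0}]' | sed -n '1,2p;4p'
python3 -m crank '[{"x":0,"y":-0.008,"z":0,"rx":0,"ry":0,"rz":0,"gripper":0},{"x":0,"y":-0.008,"z":0,"rx":0,"ry":0,"rz":0,"gripper":0},{"x":0,"y":0,"z":0,"rx":0,"ry":0,"rz":0,"gripper":0}]' | sed -n '1,2p;4p'
python3 -m crank '[{"x":0,"y":-0.005,"z":0,"rx":0,"ry":0,"rz":0,"gripper":0},{"x":0,"y":-0.005,"z":0,"rx":0,"ry":0,"rz":0,"gripper":0},{"x":0,"y":0,"z":0,"rx":0,"ry":0,"rz":0,"gripper":0}]' | sed -n '1,2p;4p'
python3 - <<'E'
from h import *
T=camera('top');S=camera('scene');print([b for b in blobs(T,'red') if b[0][0]<300 and b[0][1]<170],[b for b in blobs(S,'red') if b[0][0]>200])
E
```

```text
time: 5.58
tcp_pos: [0.6356, -0.0545, 0.2049]
force: [0.1, 0.0, -0.3]
time: 5.95
tcp_pos: [0.6199, -0.0546, 0.2049]
force: [0.2, 0.6, -0.4]
time: 6.32
tcp_pos: [0.6103, -0.0546, 0.205]
force: [-0.7, -0.8, -0.4]
[] [([253.1, 205.5], [251, 202, 5, 7, 28])]
```

```bash
cat >> h.py <<'E'
MV=np.array([0.57494,0.14218,0.03841])
def ball(a): return Rz(MV[2])@[.03+.08*np.sin(a),-.2,0]+[MV[0],MV[1],.127+.08*np.cos(a)]
def lever(p):
    r=[b for b in blobs(p,'red') if np.hypot(*(b[0]-proj(p,[ball(0)])[0]))<30]
    if not r: return None
    uv=np.array(max(r,key=lambda b:b[1][4])[0]);A=np.radians(np.arange(-90,90.,.5));d=np.hypot(*(proj(p,[ball(a) for a in A])-uv).T)
    return round(np.degrees(A[d.argmin()]),1),round(d.min(),1)
E
python3 - <<'E'
from h import *
print(lever(camera('scene')),lever(camera('top')))
E
python3 -m crank '[{"x":0,"y":-0.006,"z":0,"rx":0,"ry":0,"rz":0,"gripper":0},{"x":0,"y":-0.006,"z":0,"rx":0,"ry":0,"rz":0,"gripper":0},{"x":0,"y":0,"z":0,"rx":0,"ry":0,"rz":0,"gripper":0}]' | sed -n '1,2p;4p'
python3 -c "
from h import *
print(lever(camera('scene')))"
python3 -m crank '[{"x":0,"y":-0.005,"z":0,"rx":0,"ry":0,"rz":0,"gripper":0},{"x":0,"y":-0.005,"z":0,"rx":0,"ry":0,"rz":0,"gripper":0},{"x":0,"y":0,"z":0,"rx":0,"ry":0,"rz":0,"gripper":0}]' | sed -n '1,2p;4p'
python3 -c "
from h import *
print(lever(camera('scene')))"
```

```text
(np.float64(-28.0), np.float64(0.1)) None
time: 6.9
tcp_pos: [0.5985, -0.0546, 0.2052]
force: [-0.2, 0.3, -0.1]
(np.float64(-37.0), np.float64(0.0))
time: 7.32
tcp_pos: [0.5967, -0.0546, 0.2065]
force: [20.8, 0.1, -8.0]
(np.float64(-37.0), np.float64(0.0))
```

The lever is against its shut stop: about -37°, 20 N at contact, and no further movement. I'll retreat and go above clamp D, turning to its yaw.

```bash

python3 -m crank '[{"x":0,"y":0.02,"z":0,"rx":0,"ry":0,"rz":0,"gripper":0},{"x":0,"y":0.01,"z":-0.03,"rx":0,"ry":0,"rz":0,"gripper":0},{"x":-0.01,"y":0,"z":-0.04,"rx":0,"ry":0,"rz":0,"gripper":0},{"x":-0.05,"y":-0.03,"z":0,"rx":0,"ry":0,"rz":7,"gripper":0.04},{"x":-0.05,"y":-0.03,"z":0,"rx":0,"ry":0,"rz":7.4,"gripper":0.04},{"x":-0.05,"y":-0.03,"z":0,"rx":0,"ry":0,"rz":0,"gripper":0.04},{"x":-0.03,"y":-0.04,"z":0,"rx":0,"ry":0,"rz":0,"gripper":0.04},{"x":0,"y":0,"z":0,"rx":0,"ry":0,"rz":0,"gripper":0.04}]' | sed -n '1,2p;4p'
python3 - <<'E'
from h import *
T=camera('top');S=camera('scene');print(lever(T),lever(S))
for n,p,(x0,y0,x1,y1) in(('T',T,(300,130,425,240)),('S',S,(140,195,240,310))):
    for c in ('orange','blue'):
        print(n,c,[b for b in blobs(p,c) if x0<b[0][0]<x1 and y0<b[0][1]<y1])
go(.4173,-.2877,.2,75.6)
E
```

```text
time: 8.38
tcp_pos: [0.4622, -0.2215, 0.2754]
force: [0.8, -0.1, 0.4]
(np.float64(-29.0), np.float64(0.0)) (np.float64(-34.0), np.float64(0.1))
T orange [([411.5, 155.4], [404, 153, 14, 6, 33]), ([321.0, 179.9], [320, 175, 3, 12, 21])]
T blue [([415.2, 169.5], [412, 166, 7, 7, 31]), ([332.3, 179.3], [331, 178, 4, 4, 12]), ([316.0, 210.6], [313, 209, 7, 4, 24])]
S orange [([225.1, 206.3], [223, 201, 5, 12, 39]), ([193.5, 219.8], [192, 215, 4, 13, 33]), ([219.6, 238.7], [216, 233, 8, 12, 54]), ([182.8, 250.6], [179, 245, 8, 13, 43]), ([153.2, 291.5], [148, 286, 12, 12, 80]), ([185.6, 292.9], [179, 289, 13, 7, 38])]
S blue [([210.9, 211.1], [208, 208, 6, 8, 37]), ([180.9, 223.9], [178, 221, 6, 8, 37]), ([210.5, 244.3], [208, 240, 6, 9, 41]), ([172.1, 259.5], [169, 256, 7, 9, 39]), ([144.4, 281.3], [141, 277, 7, 10, 36])]
t 8.47 tcp [ 0.4653 -0.2207  0.2754] yaw 75.57 tilt [0.05 0.  ] F [ 0.7 -1.   0.8] grip 39.9 0.0
  tool shift mm [-76.8 -29.8  75.4] rz -0.0
```

Lever reads about -34° unoccluded (shut). Clamp D hasn't moved, so I'll descend and grip its tab.

```bash

python3 -m crank '[{"x":-0.038,"y":-0.015,"z":0.03,"rx":0,"ry":0,"rz":0,"gripper":0.04},{"x":-0.039,"y":-0.015,"z":0.03,"rx":0,"ry":0,"rz":0,"gripper":0.04},{"x":0,"y":0,"z":0.04,"rx":0,"ry":0,"rz":0,"gripper":0.04},{"x":0,"y":0,"z":0.03,"rx":0,"ry":0,"rz":0,"gripper":0.04},{"x":0,"y":0,"z":0.03,"rx":0,"ry":0,"rz":0,"gripper":0.04},{"x":0,"y":0,"z":0.02,"rx":0,"ry":0,"rz":0,"gripper":0.04},{"x":0,"y":0,"z":0.009,"rx":0,"ry":0,"rz":0,"gripper":0.04},{"x":0,"y":0,"z":0,"rx":0,"ry":0,"rz":0,"gripper":0.04}]' | sed -n '1,2p;4p'
python3 - <<'E'
from h import *
go(.4173,-.2877,.086,75.6)
T=camera('top');S=camera('scene');crop(S,150,170,80,80,7,'pics/g1.png')
E
```

```text
time: 9.48
tcp_pos: [0.4178, -0.2875, 0.0857]
force: [0.4, 0.2, 0.7]
t 9.47 tcp [ 0.4178 -0.2875  0.0857] yaw 75.69 tilt [-0.03  0.02] F [0.4 0.2 0.7] grip 39.7 0.0
  tool shift mm [-0.3 -0.5 -0.3] rz 0.1
```

View pics/g1.png

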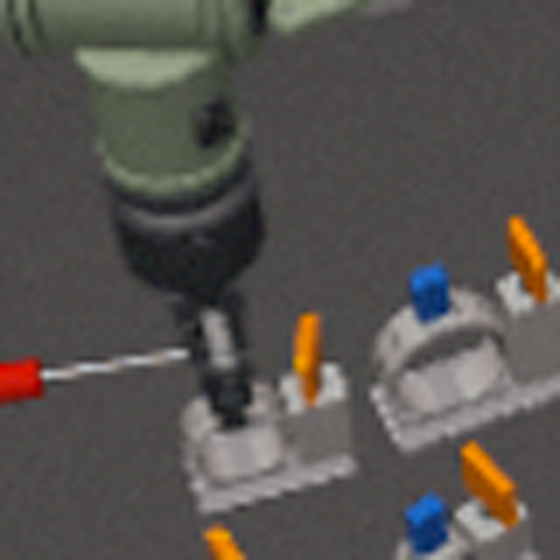

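The fingers straddle D's tab at (220,390) in the crop. Closing, then lifting.

```bash

python3 -m crank '[{"x":0,"y":0,"z":0,"rx":0,"ry":0,"rz":0,"gripper":0},{"x":0,"y":0,"z":0,"rx":0,"ry":0,"rz":0,"gripper":0},{"x":0,"y":0,"z":0,"rx":0,"ry":0,"rz":0,"gripper":0},{"x":0,"y":0,"z":0,"rx":0,"ry":0,"rz":0,"gripper":0},{"x":0,"y":0,"z":0,"rx":0,"ry":0,"rz":0,"gripper":0}]' 100 | sed -n '1,2p;4,6p'
python3 -m crank '[{"x":0,"y":0,"z":-0.015,"rx":0,"ry":0,"rz":0,"gripper":0},{"x":0,"y":0,"z":-0.03,"rx":0,"ry":0,"rz":0,"gripper":0},{"x":0,"y":0,"z":-0.04,"rx":0,"ry":0,"rz":0,"gripper":0},{"x":0,"y":0,"z":-0.04,"rx":0,"ry":0,"rz":0,"gripper":0},{"x":0,"y":0,"z":-0.03,"rx":0,"ry":0,"rz":-8,"gripper":0},{"x":0,"y":0,"z":0,"rx":0,"ry":0,"rz":-8.5,"gripper":0},{"x":0,"y":0,"z":0,"rx":0,"ry":0,"rz":0,"gripper":0}]' | sed -n '1,2p;4,6p'
python3 - <<'E'
from h import *
def man(x,y,z): return Rz(MV[2])@[x,y,0]+[MV[0],MV[1],z]
for s in(-.11,0,.11): print(s,'pre',man(-.15,s-.004,.128).round(4),'in',man(-.05,s-.004,.128).round(4))
p=man(-.15,.106,.24);go(*p,92.2)
E
```

```text
time: 10.2
tcp_pos: [0.4177, -0.2883, 0.0869]
force: [0.5, -0.1, 6.0]
grip_width: 0.118
grip_force: 97.9
time: 11.08
tcp_pos: [0.4164, -0.2874, 0.2409]
force: [0.5, 0.4, -6.0]
grip_width: 0.124
grip_force: 97.9
-0.11 pre [0.4294 0.0225 0.128 ] in [0.5294 0.0263 0.128 ]
0 pre [0.4252 0.1324 0.128 ] in [0.5251 0.1363 0.128 ]
0.11 pre [0.421  0.2423 0.128 ] in [0.5209 0.2462 0.128 ]
t 11.07 tcp [ 0.4164 -0.2874  0.2409] yaw 92.03 tilt [-0.07  0.04] F [ 0.5  0.4 -6. ] grip 10.5 97.9
  tool shift mm [529.2  23.4   1.3] rz -0.2
```

```bash

python3 -m crank '[{"x":0.03,"y":0,"z":0,"rx":0,"ry":0,"rz":0,"gripper":0},{"x":0.05,"y":0,"z":0,"rx":0,"ry":0,"rz":0,"gripper":0},{"x":0.05,"y":0,"z":0,"rx":0,"ry":0,"rz":0,"gripper":0},{"x":0.05,"y":0,"z":0,"rx":0,"ry":0,"rz":0,"gripper":0},{"x":0.05,"y":0,"z":0,"rx":0,"ry":0,"rz":0,"gripper":0},{"x":0.05,"y":0,"z":0,"rx":0,"ry":0,"rz":0,"gripper":0},{"x":0.05,"y":0,"z":0,"rx":0,"ry":0,"rz":0,"gripper":0},{"x":0.05,"y":0,"z":0,"rx":0,"ry":0,"rz":0,"gripper":0},{"x":0.05,"y":0,"z":0,"rx":0,"ry":0,"rz":0,"gripper":0},{"x":0.05,"y":0.01,"z":0,"rx":0,"ry":0,"rz":0,"gripper":0},{"x":0.035,"y":0.01,"z":0,"rx":0,"ry":0,"rz":0,"gripper":0},{"x":0.014,"y":0.003,"z":0,"rx":0,"ry":0,"rz":-0.2,"gripper":0}]' | sed -n '1,2p;4,6p'
python3 -m crank '[{"x":0,"y":0,"z":0.03,"rx":0,"ry":0,"rz":0,"gripper":0},{"x":0,"y":0,"z":0.03,"rx":0,"ry":0,"rz":0,"gripper":0},{"x":0,"y":0,"z":0.02,"rx":0,"ry":0,"rz":0,"gripper":0},{"x":0,"y":0,"z":0,"rx":0,"ry":0,"rz":0,"gripper":0},{"x":0,"y":0,"z":0,"rx":0,"ry":0,"rz":0,"gripper":0}]' | sed -n '1,2p;4,6p'
python3 - <<'E'
from h import *
go(.421,.2423,.128,92.2)
T=camera('top');S=camera('scene');
for n,p in (('T',T),('S',S)): print(n,[b for b in blobs(p,'orange') if (150<b[0][0]<300) and 120<b[0][1]<240])
a=cv2.resize(T['pixels'][150:240,150:250,::-1],(500,450),interpolation=3);b=cv2.resize(S['pixels'][110:200,240:300,::-1],(300,450),interpolation=3)
cv2.imwrite('pics/p1.png',np.hstack([a,b]))
E
```

```text
time: 12.58
tcp_pos: [0.42, 0.2431, 0.24]
force: [0.4, -0.4, -5.2]
grip_width: 0.124
grip_force: 98.0
time: 13.2
tcp_pos: [0.4208, 0.2415, 0.1616]
force: [0.6, -0.4, -4.9]
grip_width: 0.125
grip_force: 98.0
t 13.2 tcp [0.4208 0.2415 0.1616] yaw 92.27 tilt [0.04 0.01] F [ 0.6 -0.4 -4.9] grip 10.7 98.0
  tool shift mm [ 0.8  0.2 33.6] rz 0.1
T [([198.9, 179.5], [198, 176, 2, 8, 8]), ([230.0, 181.0], [229, 181, 3, 1, 3]), ([252.0, 180.0], [251, 180, 3, 1, 3]), ([297.7, 207.5], [296, 202, 5, 14, 23]), ([173.8, 219.7], [172, 217, 4, 5, 12])]
S [([225.0, 206.3], [223, 201, 5, 12, 40]), ([219.6, 238.7], [216, 233, 8, 12, 54])]
```

View pics/p1.png

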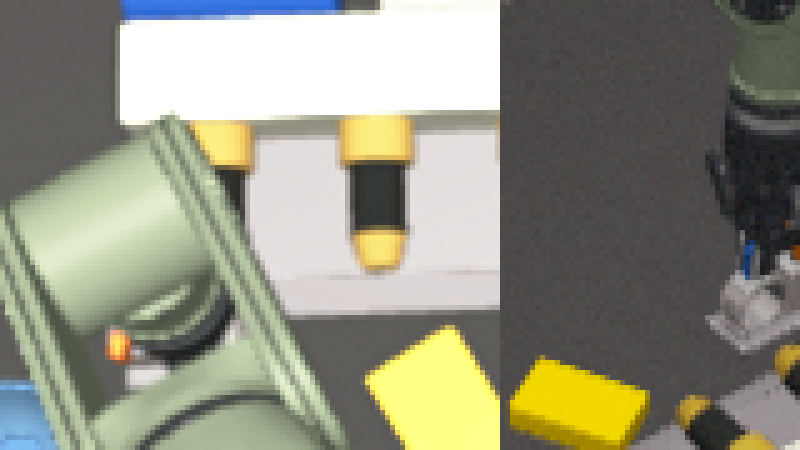

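The clamp hangs level in the grip in front of stub 3, at (745,300) in the right half. I'll compare the held clamp's blob positions with prediction before inserting.

```bash
cat >> h.py <<'E'
def heldchk(p,dz=.0867,yawoff=0):
    s=get_state();R=s['orientation'];c=np.arctan2(R[1,0],R[0,0])-np.pi/2+yawoff
    o=s['tcp_pos']-[0,0,dz]+Rz(c)@[0,.004,0]
    for nm,X in(('key',box(-20,20,42.5,51.5,64,98)),('tab',box(-6,6,-14,6,64,98))):
        u=hcen(p,X@Rz(c).T+o);print(nm,'pred',u.round(1),'seen',[b for b in blobs(p,'orange' if nm=='key' else 'blue') if np.hypot(*(b[0]-u))<12])
E
python3 - <<'E'
from h import *
S=camera('scene');heldchk(S);T=camera('top');heldchk(T)
crop(S,270,110,70,85,7,'pics/p2.png')
E
```

```text
key pred [299.4 157.3] seen [([300.4, 160.2], [299, 158, 3, 5, 10])]
tab pred [290.6 161.6] seen [([289.3, 161.1], [289, 158, 2, 8, 10])]
key pred [175.2 215.2] seen [([173.6, 219.4], [171, 217, 5, 5, 14])]
tab pred [191.2 214.4] seen []
```

View pics/p2.png

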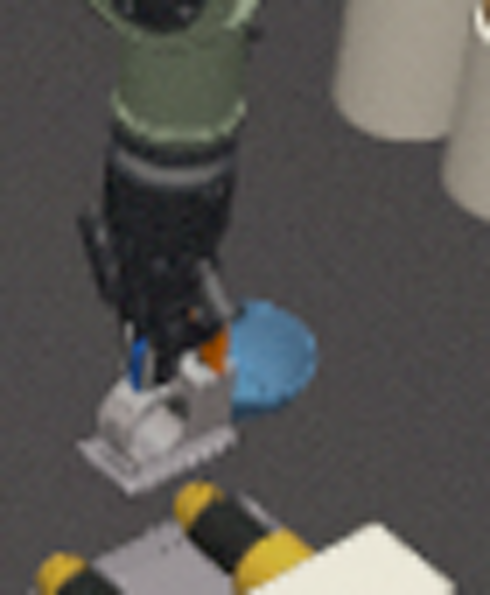

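```bash

python3 -m crank '[{"x":0.001,"y":0,"z":0.02,"rx":0,"ry":0,"rz":0,"gripper":0},{"x":0,"y":0,"z":0.0135,"rx":0,"ry":0,"rz":0,"gripper":0},{"x":0,"y":0.015,"z":0,"rx":0,"ry":0,"rz":0,"gripper":0},{"x":0,"y":0.015,"z":0,"rx":0,"ry":0,"rz":0,"gripper":0},{"x":0,"y":0.005,"z":0,"rx":0,"ry":0,"rz":0,"gripper":0},{"x":0,"y":0,"z":0,"rx":0,"ry":0,"rz":0,"gripper":0}]' | sed -n '1,2p;4,6p'
python3 -m crank '[{"x":0,"y":0.005,"z":0,"rx":0,"ry":0,"rz":0,"gripper":0},{"x":0,"y":0.005,"z":0,"rx":0,"ry":0,"rz":0,"gripper":0},{"x":0,"y":0.005,"z":0,"rx":0,"ry":0,"rz":0,"gripper":0},{"x":0,"y":0,"z":0,"rx":0,"ry":0,"rz":0,"gripper":0}]' | sed -n '1,2p;4,6p'
python3 -m crank '[{"x":0,"y":0.005,"z":0,"rx":0,"ry":0,"rz":0,"gripper":0},{"x":0,"y":0.005,"z":0,"rx":0,"ry":0,"rz":0,"gripper":0},{"x":0,"y":0.003,"z":0,"rx":0,"ry":0,"rz":0,"gripper":0},{"x":0,"y":0,"z":0,"rx":0,"ry":0,"rz":0,"gripper":0}]' | sed -n '1,2p;4,6p'
python3 -c "
from h import *
go(.5209,.2462,.128,92.2);heldchk(camera('scene'));print(get_state()['wrist_torque'])"
```

```text
time: 14.15
tcp_pos: [0.4561, 0.244, 0.1277]
force: [-1.0, -0.1, -5.0]
grip_width: 0.122
grip_force: 100.0
time: 14.65
tcp_pos: [0.4709, 0.2447, 0.1275]
force: [-0.2, 0.5, -5.3]
grip_width: 0.123
grip_force: 100.0
time: 15.15
tcp_pos: [0.4836, 0.2452, 0.1274]
force: [-0.3, 0.3, -4.6]
grip_width: 0.126
grip_force: 100.0
t 15.15 tcp [0.4836 0.2452 0.1274] yaw 92.32 tilt [ 0. -0.] F [-0.3  0.3 -4.6] grip 10.7 100.0
  tool shift mm [-0.5 37.3 -0.6] rz 0.1
key pred [308.2 170.8] seen [([309.2, 174.1], [308, 172, 3, 5, 10])]
tab pred [299.5 175.4] seen [([298.0, 175.1], [297, 172, 3, 8, 14])]
[-0.09439876 -0.01027284 -0.00042545]
```

No contact so far. Continuing on, then lowering to the deck.

```bash

python3 -m crank '[{"x":0,"y":0.006,"z":0,"rx":0,"ry":0,"rz":0,"gripper":0},{"x":0,"y":0.006,"z":0,"rx":0,"ry":0,"rz":0,"gripper":0},{"x":0,"y":0.006,"z":0,"rx":0,"ry":0,"rz":0,"gripper":0},{"x":0,"y":0,"z":0,"rx":0,"ry":0,"rz":0,"gripper":0}]' | sed -n '1,2p;4,6p'
python3 -m crank '[{"x":0,"y":0.006,"z":0,"rx":0,"ry":0,"rz":0,"gripper":0},{"x":0,"y":0.006,"z":0,"rx":0,"ry":0,"rz":0,"gripper":0},{"x":0,"y":0.006,"z":0,"rx":0,"ry":0,"rz":0,"gripper":0},{"x":0,"y":0,"z":0,"rx":0,"ry":0,"rz":0,"gripper":0}]' | sed -n '1,2p;4,6p'
python3 -m crank '[{"x":0,"y":0,"z":0.0008,"rx":0,"ry":0,"rz":0,"gripper":0},{"x":0,"y":0,"z":0,"rx":0,"ry":0,"rz":0,"gripper":0}]' | sed -n '1,2p;4,6p'
python3 -c "
from h import *
go(.5209,.2462,.1265,92.2);heldchk(camera('scene'))"
```

```text
time: 15.7
tcp_pos: [0.502, 0.246, 0.1274]
force: [0.2, -0.3, -4.8]
grip_width: 0.121
grip_force: 100.0
time: 16.2
tcp_pos: [0.52, 0.2467, 0.1275]
force: [0.4, -0.3, -5.1]
grip_width: 0.123
grip_force: 100.0
time: 16.45
tcp_pos: [0.5194, 0.2466, 0.127]
force: [1.0, -1.0, -3.5]
grip_width: 0.119
grip_force: 100.4
t 16.45 tcp [0.5194 0.2466 0.127 ] yaw 92.33 tilt [ 0.04 -0.  ] F [ 1.  -1.  -3.5] grip 10.2 100.4
  tool shift mm [-0.5  1.4  0.5] rz 0.1
key pred [313.8 175.5] seen [([315.1, 178.8], [314, 177, 3, 4, 8])]
tab pred [305.  180.2] seen [([303.6, 179.8], [303, 177, 3, 7, 13])]
```

```bash

python3 -m crank '[{"x":0,"y":0.001,"z":0.0006,"rx":0,"ry":0,"rz":0,"gripper":0},{"x":0,"y":0,"z":0.0006,"rx":0,"ry":0,"rz":0,"gripper":0},{"x":0,"y":0,"z":0,"rx":0,"ry":0,"rz":0,"gripper":0}]' | sed -n '1,2p;4,6p'
python3 -m crank '[{"x":0,"y":0,"z":0,"rx":0,"ry":0,"rz":0,"gripper":0.035},{"x":0,"y":0,"z":0,"rx":0,"ry":0,"rz":0,"gripper":0.035},{"x":0,"y":0,"z":0,"rx":0,"ry":0,"rz":0,"gripper":0.035},{"x":0,"y":0,"z":0,"rx":0,"ry":0,"rz":0,"gripper":0.035},{"x":0,"y":0,"z":-0.02,"rx":0,"ry":0,"rz":0,"gripper":0.035},{"x":0,"y":0,"z":-0.04,"rx":0,"ry":0,"rz":0,"gripper":0.035},{"x":0,"y":0,"z":-0.04,"rx":0,"ry":0,"rz":0,"gripper":0.035},{"x":0,"y":0,"z":0,"rx":0,"ry":0,"rz":0,"gripper":0.035}]' | sed -n '1,2p;4,6p'
python3 - <<'E'
from h import *
S=camera('scene');T=camera('top');c=S
print([b for b in blobs(S,'orange') if b[0][0]>270 and b[0][0]<350],[b for b in blobs(S,'blue') if 285<b[0][0]<330 and b[0][1]<200])
print([b for b in blobs(T,'orange') if b[0][0]<280],[b for b in blobs(T,'blue') if b[0][0]<280])
go(.52,.2467+.051,.23);print(get_state()['q'])
a=cv2.resize(T['pixels'][130:230,150:250,::-1],(400,400),interpolation=3);b=cv2.resize(S['pixels'][140:240,250:350,::-1],(400,400),interpolation=3)
cv2.imwrite('pics/p3.png',np.hstack([a,b]))
E
```

```text
time: 16.88
tcp_pos: [0.5197, 0.2466, 0.1269]
force: [-3.9, -3.0, 7.1]
grip_width: 0.122
grip_force: 101.9
time: 17.88
tcp_pos: [0.5221, 0.2475, 0.229]
force: [-0.4, -0.3, -0.7]
grip_width: 0.41
grip_force: 0.0
[([313.9, 175.0], [311, 170, 7, 11, 46])] [([304.9, 179.7], [303, 176, 5, 8, 32])]
[([230.0, 181.0], [229, 181, 3, 1, 3]), ([252.5, 180.0], [251, 180, 4, 1, 4]), ([176.5, 184.7], [175, 182, 4, 7, 15])] [([203.7, 143.1], [188, 135, 30, 18, 486]), ([149.5, 241.3], [148, 237, 7, 11, 15]), ([159.0, 242.5], [159, 241, 1, 4, 4]), ([166.0, 241.5], [166, 240, 1, 4, 4]), ([139.0, 253.0], [138, 252, 3, 3, 3]), ([161.0, 253.0], [160, 252, 3, 3, 3])]
t 17.98 tcp [0.5201 0.2466 0.2252] yaw 92.33 tilt [-0.01 -0.01] F [ 0.3 -0.3 -1. ] grip 35.1 0.0
  tool shift mm [51.1  2.  -4.8] rz None
[ 2.42236203e+01  1.93153235e+01  9.18372894e+01 -5.24313797e-03
  6.88598382e+01  2.18985071e+01]
```

View pics/p3.png

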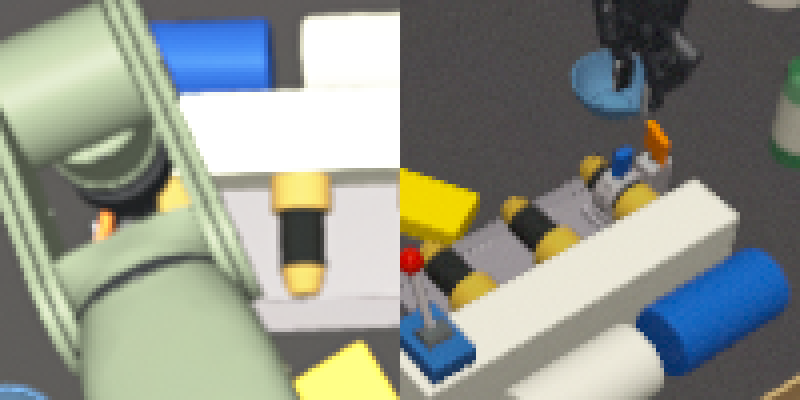

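The clamp sits on stub 3's sleeve at (610,190) in the right half, with black rubber visible in front, and the measured blobs match its predicted pose. Next is the key at about (0.518, 0.298).

```bash

python3 -m crank '[{"x":0.051,"y":0,"z":0,"rx":0,"ry":0,"rz":0,"gripper":0.03},{"x":0,"y":0,"z":0,"rx":0,"ry":0,"rz":-10,"gripper":0.03},{"x":0,"y":0,"z":0,"rx":0,"ry":0,"rz":-10,"gripper":0.03},{"x":0,"y":0,"z":0,"rx":0,"ry":0,"rz":-10,"gripper":0.03},{"x":0,"y":0,"z":0,"rx":0,"ry":0,"rz":-10,"gripper":0.03},{"x":0,"y":0,"z":0,"rx":0,"ry":0,"rz":-10,"gripper":0.03},{"x":0,"y":0,"z":0,"rx":0,"ry":0,"rz":-10,"gripper":0.03},{"x":0,"y":0,"z":0,"rx":0,"ry":0,"rz":-10,"gripper":0.03},{"x":0,"y":0,"z":0,"rx":0,"ry":0,"rz":-10,"gripper":0.03},{"x":0,"y":0,"z":0,"rx":0,"ry":0,"rz":-10,"gripper":0.03},{"x":0,"y":0,"z":0,"rx":0,"ry":0,"rz":0,"gripper":0.03}]' | sed -n '1,2p'
python3 - <<'E'
from h import *
go(.5178,.2976,.126,182.2);S=camera('scene')
c=max([b for b in blobs(S,'orange') if 285<b[0][0]<335],key=lambda b:b[1][4]);t=[b for b in blobs(S,'blue') if 285<b[0][0]<330 and b[0][1]<200]
print(c,t);print(onz(S,[c[0]],.121), hcen(S,box(-20,20,-4.5,4.5,104,138)@Rz(.038).T+[.5178,.2976,0]),get_state()['q'][5])
E
```

```text
time: 19.35
tcp_pos: [0.5176, 0.2973, 0.2237]
t 19.35 tcp [0.5176 0.2973 0.2237] yaw -177.79 tilt [-0.17 -0.1 ] F [ 0.2 -0.9 -0.6] grip 30.0 0.0
  tool shift mm [-0.5  0.5 97.7] rz 0.0
([313.9, 175.0], [311, 170, 7, 11, 46]) [([304.9, 179.7], [303, 176, 5, 8, 32])]
[[0.51498506 0.30016746 0.121     ]] [313.90515529 175.5819086 ] -63.38967312681201
```

```bash

python3 -m crank '[{"x":0,"y":0,"z":0.03,"rx":0,"ry":0,"rz":0,"gripper":0.03},{"x":0,"y":0,"z":0.03,"rx":0,"ry":0,"rz":0,"gripper":0.03},{"x":0,"y":0,"z":0.025,"rx":0,"ry":0,"rz":0,"gripper":0.03},{"x":0,"y":0,"z":0.012,"rx":0,"ry":0,"rz":0,"gripper":0.03},{"x":0,"y":0,"z":0,"rx":0,"ry":0,"rz":0,"gripper":0.03},{"x":0,"y":0,"z":0,"rx":0,"ry":0,"rz":0,"gripper":0},{"x":0,"y":0,"z":0,"rx":0,"ry":0,"rz":0,"gripper":0},{"x":0,"y":0,"z":0,"rx":0,"ry":0,"rz":0,"gripper":0},{"x":0,"y":0,"z":0,"rx":0,"ry":0,"rz":0,"gripper":0}]' 40 | sed -n '1,2p;4,6p'
python3 -c "
from h import *
go(.5178,.2976,.126,182.2);print(get_state()['wrist_torque'])"
```

```text
time: 20.52
tcp_pos: [0.5187, 0.2978, 0.1294]
force: [-0.6, -1.1, 5.3]
grip_width: 0.098
grip_force: 42.4
t 20.52 tcp [0.5187 0.2978 0.1294] yaw -177.67 tilt [0.09 0.03] F [-0.6 -1.1  5.3] grip 8.4 42.4
  tool shift mm [ 0.9 -0.1  3.4] rz 0.1
[-0.30970251 -0.00311894 -0.05240666]
```

```bash

python3 -m crank '[{"x":0,"y":0,"z":-0.001,"rx":0,"ry":0,"rz":8,"gripper":0},{"x":0,"y":0,"z":0,"rx":0,"ry":0,"rz":10,"gripper":0},{"x":0,"y":0,"z":0,"rx":0,"ry":0,"rz":10,"gripper":0},{"x":0,"y":0,"z":0,"rx":0,"ry":0,"rz":10,"gripper":0},{"x":0,"y":0,"z":0,"rx":0,"ry":0,"rz":10,"gripper":0},{"x":0,"y":0,"z":0,"rx":0,"ry":0,"rz":10,"gripper":0},{"x":0,"y":0,"z":0,"rx":0,"ry":0,"rz":10,"gripper":0},{"x":0,"y":0,"z":0,"rx":0,"ry":0,"rz":10,"gripper":0},{"x":0,"y":0,"z":0,"rx":0,"ry":0,"rz":10,"gripper":0},{"x":0,"y":0,"z":0,"rx":0,"ry":0,"rz":10,"gripper":0},{"x":0,"y":0,"z":0,"rx":0,"ry":0,"rz":0,"gripper":0}]' | sed -n '1,2p;4,6p'
python3 -c "
from h import *
go(.5178,.2976,.126,182.2-126);print(get_state()['wrist_torque'])"
python3 -m crank '[{"x":0,"y":0,"z":0,"rx":0,"ry":0,"rz":8,"gripper":0},{"x":0,"y":0,"z":0,"rx":0,"ry":0,"rz":8,"gripper":0},{"x":0,"y":0,"z":0,"rx":0,"ry":0,"rz":6,"gripper":0},{"x":0,"y":0,"z":0,"rx":0,"ry":0,"rz":5,"gripper":0},{"x":0,"y":0,"z":0,"rx":0,"ry":0,"rz":0,"gripper":0}]' | sed -n '1,2p;4,6p'
python3 -c "
from h import *
go(.5178,.2976,.126,182.2-126);print(get_state()['wrist_torque'])"
```

```text
time: 21.9
tcp_pos: [0.5166, 0.2958, 0.1295]
force: [-4.3, -5.5, 5.7]
grip_width: 0.098
grip_force: 42.6
t 21.9 tcp [0.5166 0.2958 0.1295] yaw 84.29 tilt [-0.23 -0.23] F [-4.3 -5.5  5.7] grip 8.4 42.6
  tool shift mm [1.9 1.  3.5] rz 28.1
[-0.98391844  0.62269515 -0.02469696]
time: 22.52
tcp_pos: [0.5163, 0.2961, 0.1295]
force: [-4.0, -4.9, 5.6]
grip_width: 0.095
grip_force: 42.7
t 22.52 tcp [0.5163 0.2961 0.1295] yaw 57.31 tilt [-0.27 -0.2 ] F [-4.  -4.9  5.6] grip 8.1 42.7
  tool shift mm [2.1 0.5 3.5] rz 1.1
[-0.8304754   0.87395606 -0.04004819]
```

Turned to 125° from zero. A few degrees more, then release, rise and look.

```bash

python3 -m crank '[{"x":0,"y":0,"z":0,"rx":0,"ry":0,"rz":5,"gripper":0},{"x":0,"y":0,"z":0,"rx":0,"ry":0,"rz":0,"gripper":0},{"x":0,"y":0,"z":0,"rx":0,"ry":0,"rz":0,"gripper":0.03},{"x":0,"y":0,"z":0,"rx":0,"ry":0,"rz":0,"gripper":0.03},{"x":0,"y":0,"z":0,"rx":0,"ry":0,"rz":0,"gripper":0.03},{"x":0,"y":0,"z":-0.03,"rx":0,"ry":0,"rz":0,"gripper":0.03},{"x":0,"y":0,"z":-0.05,"rx":0,"ry":0,"rz":0,"gripper":0.03},{"x":0,"y":0,"z":-0.05,"rx":0,"ry":0,"rz":0,"gripper":0.03},{"x":0,"y":0,"z":0,"rx":0,"ry":0,"rz":0,"gripper":0.03}]' | sed -n '1,2p;4,6p'
python3 - <<'E'
from h import *
go(.5,0,.3,105.7)
S=camera('scene');T=camera('top');print(lever(S))
for n,p,(x0,y0,x1,y1) in(('T',T,(300,130,425,240)),('S',S,(140,145,340,310))):
    for c in ('orange','blue'):
        print(n,c,[b for b in blobs(p,c,8) if x0<b[0][0]<x1 and y0<b[0][1]<y1])
crop(S,250,140,90,90,6,'pics/k1.png')
E
```

```text
time: 23.65
tcp_pos: [0.5202, 0.2989, 0.2643]
force: [0.9, 1.0, -1.1]
grip_width: 0.352
grip_force: 0.0
t 23.65 tcp [0.5202 0.2989 0.2643] yaw 52.34 tilt [0.51 0.28] F [ 0.9  1.  -1.1] grip 30.0 0.0
  tool shift mm [-248.6  166.8  -37.4] rz -53.4
(np.float64(-33.5), np.float64(0.3))
T orange [([411.5, 155.4], [404, 153, 14, 6, 33]), ([321.0, 179.9], [320, 175, 3, 12, 21]), ([364.9, 182.3], [364, 176, 4, 13, 30])]
T blue [([415.2, 169.5], [412, 166, 7, 7, 31]), ([334.0, 179.3], [331, 177, 7, 5, 27]), ([380.2, 178.2], [377, 176, 7, 6, 28]), ([315.6, 210.6], [313, 209, 6, 4, 21])]
S orange [([313.8, 175.6], [309, 172, 11, 8, 66]), ([225.0, 206.3], [223, 201, 5, 12, 40]), ([219.5, 238.7], [216, 233, 8, 12, 55]), ([182.8, 250.6], [179, 245, 8, 13, 44]), ([153.2, 291.5], [148, 286, 12, 12, 80]), ([185.8, 293.0], [179, 289, 13, 8, 40])]
S blue [([305.1, 180.3], [303, 177, 5, 8, 32]), ([328.4, 217.0], [309, 202, 38, 32, 687]), ([211.0, 211.0], [208, 207, 6, 9, 38]), ([257.9, 226.9], [248, 217, 21, 19, 160]), ([259.0, 218.0], [258, 216, 4, 4, 10]), ([210.5, 244.3], [208, 240, 6, 9, 41]), ([172.1, 259.5], [169, 256, 7, 9, 39]), ([144.6, 281.4], [141, 277, 7, 10, 34])]
```

View pics/k1.png

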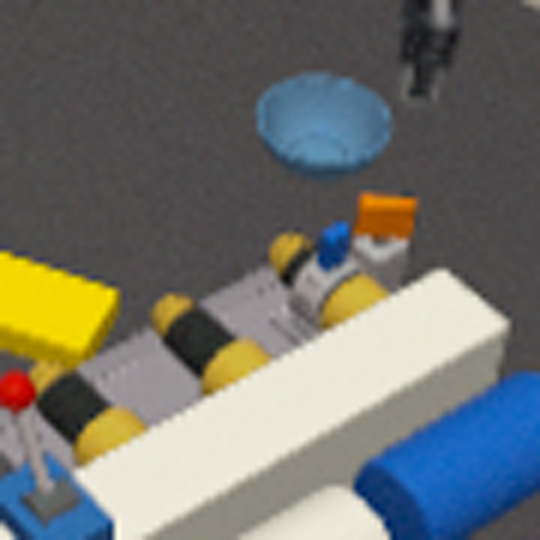

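The key wing at (387,215) has turned across and the clamp sits squarely on stub 3. Clamp B is unmoved, so I'll go above it.

```bash

python3 -m crank '[{"x":0,"y":0,"z":0,"rx":0,"ry":0,"rz":-10.7,"gripper":0.04},{"x":0,"y":0,"z":0,"rx":0,"ry":0,"rz":-10.7,"gripper":0.04},{"x":0,"y":0,"z":0,"rx":0,"ry":0,"rz":-10.7,"gripper":0.04},{"x":0,"y":0,"z":0,"rx":0,"ry":0,"rz":-10.7,"gripper":0.04},{"x":0,"y":0,"z":0,"rx":0,"ry":0,"rz":-10.6,"gripper":0.04},{"x":-0.05,"y":-0.011,"z":0,"rx":0,"ry":0,"rz":0,"gripper":0.04},{"x":-0.05,"y":-0.012,"z":0,"rx":0,"ry":0,"rz":0,"gripper":0.04},{"x":-0.05,"y":-0.012,"z":0,"rx":0,"ry":0,"rz":0,"gripper":0.04},{"x":-0.05,"y":-0.012,"z":0,"rx":0,"ry":0,"rz":0,"gripper":0.04},{"x":-0.05,"y":-0.012,"z":0,"rx":0,"ry":0,"rz":0,"gripper":0.04},{"x":-0.05,"y":-0.012,"z":0,"rx":0,"ry":0,"rz":0,"gripper":0.04},{"x":-0.05,"y":-0.012,"z":0,"rx":0,"ry":0,"rz":0,"gripper":0.04}]' | sed -n '1,2p'
python3 -m crank '[{"x":-0.05,"y":-0.012,"z":0,"rx":0,"ry":0,"rz":0,"gripper":0.04},{"x":-0.05,"y":-0.012,"z":0,"rx":0,"ry":0,"rz":0,"gripper":0.04},{"x":-0.05,"y":-0.012,"z":0,"rx":0,"ry":0,"rz":0,"gripper":0.04},{"x":-0.05,"y":-0.012,"z":0,"rx":0,"ry":0,"rz":0,"gripper":0.04},{"x":-0.05,"y":-0.012,"z":0,"rx":0,"ry":0,"rz":0,"gripper":0.04},{"x":-0.05,"y":-0.012,"z":0,"rx":0,"ry":0,"rz":0,"gripper":0.04},{"x":0,"y":0,"z":0,"rx":0,"ry":0,"rz":0,"gripper":0.04}]' | sed -n '1,2p'
python3 - <<'E'
from h import *
S=camera('scene')
for c in('orange','blue'): print([b for b in blobs(S,c,8) if 150<b[0][0]<230 and 200<b[0][1]<270])
go(.5502,-.3872,.086,105.7)
E
```

```text
time: 25.25
tcp_pos: [0.5323, -0.0632, 0.2575]
time: 26.12
tcp_pos: [0.5442, -0.373, 0.2563]
[([225.1, 206.3], [223, 201, 5, 12, 39]), ([219.6, 238.7], [216, 233, 8, 12, 54]), ([182.8, 250.6], [179, 245, 8, 13, 44])]
[([211.1, 211.1], [209, 207, 5, 9, 36]), ([210.5, 244.3], [208, 240, 6, 9, 41]), ([172.1, 259.4], [169, 255, 7, 10, 40])]
t 26.18 tcp [ 0.5444 -0.371   0.2567] yaw 105.59 tilt [-0.21  0.17] F [-0.7 -0.1  0.3] grip 40.0 0.0
  tool shift mm [-17.8   1.7 170.6] rz -0.1
```

```bash

python3 -m crank '[{"x":-0.018,"y":0.0015,"z":0.04,"rx":0,"ry":0,"rz":-0.1,"gripper":0.04},{"x":0,"y":0,"z":0.04,"rx":0,"ry":0,"rz":0,"gripper":0.04},{"x":0,"y":0,"z":0.04,"rx":0,"ry":0,"rz":0,"gripper":0.04},{"x":0,"y":0,"z":0.03,"rx":0,"ry":0,"rz":0,"gripper":0.04},{"x":0,"y":0,"z":0.015,"rx":0,"ry":0,"rz":0,"gripper":0.04},{"x":0,"y":0,"z":0.005,"rx":0,"ry":0,"rz":0,"gripper":0.04},{"x":0,"y":0,"z":0,"rx":0,"ry":0,"rz":0,"gripper":0.04}]' | sed -n '1,2p;4p'
python3 - <<'E'
from h import *
go(.5502,-.3872,.086,105.7)
S=camera('scene');crop(S,140,205,70,80,7,'pics/g2.png')
E
```

```text
time: 27.05
tcp_pos: [0.5521, -0.3869, 0.0902]
force: [-0.4, -0.6, 0.3]
t 27.05 tcp [ 0.5521 -0.3869  0.0902] yaw 105.85 tilt [ 0.06 -0.04] F [-0.4 -0.6  0.3] grip 40.1 0.0
  tool shift mm [ 0.2 -1.9  4.2] rz 0.1
```

View pics/g2.png

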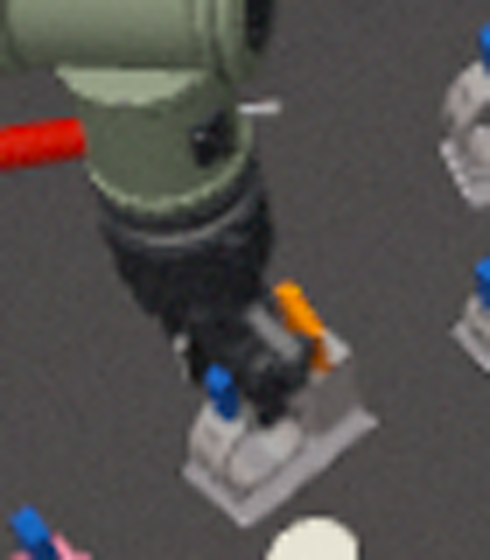

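The blue tab at (222,392) shows just left of the near finger at (265,380), as the yaw and viewpoint predict. Closing on it.

```bash

python3 -m crank '[{"x":0,"y":-0.002,"z":0.003,"rx":0,"ry":0,"rz":0,"gripper":0.04},{"x":0,"y":0,"z":0,"rx":0,"ry":0,"rz":0,"gripper":0},{"x":0,"y":0,"z":0,"rx":0,"ry":0,"rz":0,"gripper":0},{"x":0,"y":0,"z":0,"rx":0,"ry":0,"rz":0,"gripper":0},{"x":0,"y":0,"z":0,"rx":0,"ry":0,"rz":0,"gripper":0},{"x":0,"y":0,"z":0,"rx":0,"ry":0,"rz":0,"gripper":0}]' 100 | sed -n '1,2p;4,6p'
python3 -m crank '[{"x":0,"y":0,"z":-0.015,"rx":0,"ry":0,"rz":0,"gripper":0},{"x":0,"y":0,"z":-0.03,"rx":0,"ry":0,"rz":0,"gripper":0},{"x":0,"y":0,"z":-0.04,"rx":0,"ry":0,"rz":0,"gripper":0},{"x":0,"y":0,"z":-0.04,"rx":0,"ry":0,"rz":0,"gripper":0},{"x":0,"y":0,"z":-0.03,"rx":0,"ry":0,"rz":7,"gripper":0},{"x":0,"y":0,"z":0,"rx":0,"ry":0,"rz":6.6,"gripper":0},{"x":0,"y":0,"z":0,"rx":0,"ry":0,"rz":0,"gripper":0}]' | sed -n '1,2p;4,6p'
python3 - <<'E'
from h import *
go(.4294,.0225,.24,92.2)
S=camera('scene');T=camera('top');heldchk(S);heldchk(T)
E
```

```text
time: 27.85
tcp_pos: [0.5499, -0.3876, 0.087]
force: [0.5, 0.8, 3.0]
grip_width: 0.127
grip_force: 97.7
time: 28.72
tcp_pos: [0.5492, -0.3873, 0.2414]
force: [-0.3, 0.5, -4.1]
grip_width: 0.123
grip_force: 97.8
t 28.73 tcp [ 0.5492 -0.3873  0.2414] yaw 92.3 tilt [-0.06  0.03] F [-0.3  0.5 -4.1] grip 10.5 97.8
  tool shift mm [ 414.2 -103.2    1.7] rz 0.1
key pred [179.  226.5] seen [([178.6, 225.4], [176, 219, 6, 15, 47])]
tab pred [165.2 233.4] seen [([161.8, 232.5], [161, 231, 2, 4, 4])]
key pred [377.  168.7] seen [([376.6, 168.2], [374, 161, 7, 15, 40])]
tab pred [393.7 167.9] seen []
```

```bash

python3 -m crank '[{"x":0.03,"y":-0.013,"z":0,"rx":0,"ry":0,"rz":0,"gripper":0},{"x":0.045,"y":-0.015,"z":0,"rx":0,"ry":0,"rz":0,"gripper":0},{"x":0.045,"y":-0.015,"z":0,"rx":0,"ry":0,"rz":0,"gripper":0},{"x":0.045,"y":-0.015,"z":0,"rx":0,"ry":0,"rz":0,"gripper":0},{"x":0.045,"y":-0.015,"z":0,"rx":0,"ry":0,"rz":0,"gripper":0},{"x":0.045,"y":-0.015,"z":0,"rx":0,"ry":0,"rz":0,"gripper":0},{"x":0.045,"y":-0.01,"z":0,"rx":0,"ry":0,"rz":0,"gripper":0},{"x":0.045,"y":-0.005,"z":0,"rx":0,"ry":0,"rz":0,"gripper":0},{"x":0.045,"y":0,"z":0,"rx":0,"ry":0,"rz":0,"gripper":0},{"x":0.024,"y":0,"z":0.02,"rx":0,"ry":0,"rz":0,"gripper":0},{"x":0,"y":0,"z":0.03,"rx":0,"ry":0,"rz":0,"gripper":0},{"x":0,"y":0,"z":0.03,"rx":0,"ry":0,"rz":0,"gripper":0}]' | sed -n '1,2p;4,6p'
python3 -m crank '[{"x":0,"y":0,"z":0,"rx":0,"ry":0,"rz":0,"gripper":0},{"x":0,"y":0,"z":0,"rx":0,"ry":0,"rz":0,"gripper":0}]' | sed -n '1,2p;4,6p'
python3 - <<'E'
from h import *
go(.4294,.0225,.128,92.2)
S=camera('scene');T=camera('top');heldchk(S);heldchk(T);print(lever(S))
E
```

```text
time: 30.32
tcp_pos: [0.4303, 0.0226, 0.1606]
force: [0.1, 0.3, -3.5]
grip_width: 0.121
grip_force: 98.0
time: 30.58
tcp_pos: [0.4313, 0.0221, 0.1623]
force: [-0.1, 0.5, -3.5]
grip_width: 0.124
grip_force: 98.4
t 30.57 tcp [0.4313 0.0221 0.1623] yaw 92.25 tilt [ 0.08 -0.  ] F [-0.1  0.5 -3.5] grip 10.6 98.4
  tool shift mm [ 0.5 -2.  34.3] rz 0.0
key pred [259.7 177.2] seen [([259.0, 172.0], [259, 171, 1, 3, 3]), ([260.8, 179.5], [259, 177, 4, 6, 18])]
tab pred [249.6 182.2] seen [([247.5, 181.8], [247, 179, 2, 7, 13])]
key pred [244.  211.3] seen []
tab pred [260.  210.6] seen []
(np.float64(-33.5), np.float64(0.2))
```

Held clamp agrees with prediction, and the lever is still shut. Descending and inserting on stub 1, watching forces.

```bash

python3 -m crank '[{"x":0.0005,"y":0,"z":0.02,"rx":0,"ry":0,"rz":0,"gripper":0},{"x":0,"y":0,"z":0.0143,"rx":0,"ry":0,"rz":0,"gripper":0},{"x":0,"y":0.015,"z":0,"rx":0,"ry":0,"rz":0,"gripper":0},{"x":0,"y":0.015,"z":0,"rx":0,"ry":0,"rz":0,"gripper":0},{"x":0,"y":0.003,"z":0,"rx":0,"ry":0,"rz":0,"gripper":0},{"x":0,"y":0,"z":0,"rx":0,"ry":0,"rz":0,"gripper":0}]' | sed -n '1,2p;4,6p'
python3 -m crank '[{"x":0,"y":0.005,"z":0,"rx":0,"ry":0,"rz":0,"gripper":0},{"x":0,"y":0.005,"z":0,"rx":0,"ry":0,"rz":0,"gripper":0},{"x":0,"y":0.005,"z":0,"rx":0,"ry":0,"rz":0,"gripper":0},{"x":0,"y":0,"z":0,"rx":0,"ry":0,"rz":0,"gripper":0}]' | sed -n '1,2p;4,6p'
python3 -m crank '[{"x":0,"y":0.005,"z":0,"rx":0,"ry":0,"rz":0,"gripper":0},{"x":0,"y":0.005,"z":0,"rx":0,"ry":0,"rz":0,"gripper":0},{"x":0,"y":0.003,"z":0,"rx":0,"ry":0,"rz":0,"gripper":0},{"x":0,"y":0,"z":0,"rx":0,"ry":0,"rz":0,"gripper":0}]' | sed -n '1,2p;4,6p'
python3 -c "
from h import *
go(.5294,.0263,.128,92.2);heldchk(camera('scene'));print(get_state()['wrist_torque'])"
```

```text
time: 31.42
tcp_pos: [0.464, 0.024, 0.1275]
force: [-0.7, 0.8, -5.0]
grip_width: 0.124
grip_force: 98.5
time: 31.92
tcp_pos: [0.4791, 0.0246, 0.1272]
force: [-0.2, 0.2, -4.3]
grip_width: 0.12
grip_force: 98.4
time: 32.42
tcp_pos: [0.4919, 0.0251, 0.1272]
force: [0.2, -0.3, -4.5]
grip_width: 0.124
grip_force: 98.4
t 32.42 tcp [0.4919 0.0251 0.1272] yaw 92.23 tilt [ 0.   -0.01] F [ 0.2 -0.3 -4.5] grip 10.6 98.4
  tool shift mm [-0.2 37.6 -0.8] rz 0.0
key pred [268.4 191.7] seen [([268.2, 187.6], [267, 186, 3, 4, 5]), ([269.7, 194.7], [268, 193, 4, 5, 11])]
tab pred [258.4 196.9] seen [([256.5, 196.8], [256, 194, 2, 7, 13])]
[-0.03224805  0.02955098  0.00568992]
```

```bash

python3 -m crank '[{"x":0,"y":0.006,"z":0,"rx":0,"ry":0,"rz":0,"gripper":0},{"x":0,"y":0.006,"z":0,"rx":0,"ry":0,"rz":0,"gripper":0},{"x":0,"y":0.006,"z":0,"rx":0,"ry":0,"rz":0,"gripper":0},{"x":0,"y":0,"z":0,"rx":0,"ry":0,"rz":0,"gripper":0}]' | sed -n '1,2p;4,6p'
python3 -m crank '[{"x":0,"y":0.006,"z":0,"rx":0,"ry":0,"rz":0,"gripper":0},{"x":0,"y":0.006,"z":0,"rx":0,"ry":0,"rz":0,"gripper":0},{"x":0,"y":0.006,"z":0,"rx":0,"ry":0,"rz":0,"gripper":0},{"x":0,"y":0,"z":0,"rx":0,"ry":0,"rz":0,"gripper":0}]' | sed -n '1,2p;4,6p'
python3 -m crank '[{"x":0,"y":0,"z":0.001,"rx":0,"ry":0,"rz":0,"gripper":0},{"x":0,"y":0,"z":0.0006,"rx":0,"ry":0,"rz":0,"gripper":0},{"x":0,"y":0,"z":0,"rx":0,"ry":0,"rz":0,"gripper":0}]' | sed -n '1,2p;4,6p'
python3 -c "
from h import *
go(.5294,.0263,.1265,92.2);heldchk(camera('scene'))"
```

```text
time: 32.98
tcp_pos: [0.5103, 0.0258, 0.1272]
force: [0.5, 0.5, -3.5]
grip_width: 0.119
grip_force: 98.4
time: 33.48
tcp_pos: [0.5283, 0.0265, 0.1271]
force: [-0.8, 0.0, -4.1]
grip_width: 0.124
grip_force: 98.5
time: 33.85
tcp_pos: [0.5282, 0.0264, 0.1269]
force: [-0.5, -1.4, 4.6]
grip_width: 0.123
grip_force: 100.1
t 33.85 tcp [0.5282 0.0264 0.1269] yaw 92.23 tilt [ 0.13 -0.01] F [-0.5 -1.4  4.6] grip 10.5 100.1
  tool shift mm [-0.1  1.2  0.5] rz 0.0
key pred [273.9 197. ] seen [([273.8, 192.7], [273, 191, 3, 4, 6]), ([275.2, 200.5], [274, 199, 3, 4, 10])]
tab pred [263.8 202.3] seen [([262.0, 201.6], [261, 199, 3, 7, 11])]
```

```bash

python3 -m crank '[{"x":0,"y":0,"z":0,"rx":0,"ry":0,"rz":0,"gripper":0.035},{"x":0,"y":0,"z":0,"rx":0,"ry":0,"rz":0,"gripper":0.035},{"x":0,"y":0,"z":0,"rx":0,"ry":0,"rz":0,"gripper":0.035},{"x":0,"y":0,"z":0,"rx":0,"ry":0,"rz":0,"gripper":0.035},{"x":0,"y":0,"z":-0.02,"rx":0,"ry":0,"rz":0,"gripper":0.03},{"x":0,"y":0,"z":-0.04,"rx":0,"ry":0,"rz":0,"gripper":0.03},{"x":0,"y":0,"z":-0.04,"rx":0,"ry":0,"rz":0,"gripper":0.03},{"x":0.03,"y":0,"z":0,"rx":0,"ry":0,"rz":0,"gripper":0.03},{"x":0.02,"y":0,"z":0,"rx":0,"ry":0,"rz":0,"gripper":0.03}]' 40 | sed -n '1,2p;4,6p'
python3 -m crank '[{"x":0,"y":0,"z":0,"rx":0,"ry":0,"rz":-10,"gripper":0.03},{"x":0,"y":0,"z":0,"rx":0,"ry":0,"rz":-10,"gripper":0.03},{"x":0,"y":0,"z":0,"rx":0,"ry":0,"rz":-10,"gripper":0.03},{"x":0,"y":0,"z":0,"rx":0,"ry":0,"rz":-10,"gripper":0.03},{"x":0,"y":0,"z":0,"rx":0,"ry":0,"rz":-10,"gripper":0.03},{"x":0,"y":0,"z":0,"rx":0,"ry":0,"rz":-10,"gripper":0.03},{"x":0,"y":0,"z":0,"rx":0,"ry":0,"rz":-10,"gripper":0.03},{"x":0,"y":0,"z":0,"rx":0,"ry":0,"rz":-10,"gripper":0.03},{"x":0,"y":0,"z":0,"rx":0,"ry":0,"rz":-10,"gripper":0.03},{"x":0,"y":0,"z":0,"rx":0,"ry":0,"rz":0,"gripper":0.03}]' | sed -n '1,2p'
python3 - <<'E'
from h import *
go(.526,.0765,.128,182.2);S=camera('scene')
for c,r in(('orange',12),('blue',12)):
  for nm,X in(('key',box(-20,20,-4.5,4.5,104,138)@Rz(.038).T+[.5265,.0774,0]),('tab',box(-6,6,-14,6,104,138)@Rz(.038).T+[.5283,.0304,0])):
    u=hcen(S,X);
    if (c=='orange')==(nm=='key'): print(nm,u.round(1),[b for b in blobs(S,c) if np.hypot(*(b[0]-u))<12])
print(get_state()['q'][5],lever(S))
E
```

```text
time: 35.02
tcp_pos: [0.5257, 0.0772, 0.2262]
force: [0.3, 0.5, -1.0]
grip_width: 0.356
grip_force: 0.0
time: 36.28
tcp_pos: [0.5255, 0.0764, 0.2255]
t 36.27 tcp [0.5255 0.0764 0.2255] yaw -177.89 tilt [-0.01 -0.01] F [-0.2  0.1 -0.3] grip 30.1 0.0
  tool shift mm [-0.5  0.1 97.5] rz -0.1
key [274.  197.1] [([274.0, 196.6], [272, 191, 5, 12, 45])]
tab [263.9 202.4] [([263.9, 202.1], [261, 198, 6, 9, 35])]
-85.02305316518641 (np.float64(-33.0), np.float64(0.2))
```

```bash

python3 -m crank '[{"x":0,"y":0,"z":0.03,"rx":0,"ry":0,"rz":0,"gripper":0.03},{"x":0,"y":0,"z":0.03,"rx":0,"ry":0,"rz":0,"gripper":0.03},{"x":0,"y":0,"z":0.025,"rx":0,"ry":0,"rz":0,"gripper":0.03},{"x":0,"y":0,"z":0.011,"rx":0,"ry":0,"rz":0,"gripper":0.03},{"x":0,"y":0,"z":0,"rx":0,"ry":0,"rz":0,"gripper":0.03},{"x":0,"y":0,"z":0,"rx":0,"ry":0,"rz":0,"gripper":0},{"x":0,"y":0,"z":0,"rx":0,"ry":0,"rz":0,"gripper":0},{"x":0,"y":0,"z":0,"rx":0,"ry":0,"rz":0,"gripper":0},{"x":0,"y":0,"z":0,"rx":0,"ry":0,"rz":0,"gripper":0}]' 40 | sed -n '1,2p;4,6p'
python3 -m crank '[{"x":0,"y":0,"z":0,"rx":0,"ry":0,"rz":8,"gripper":0},{"x":0,"y":0,"z":0,"rx":0,"ry":0,"rz":10,"gripper":0},{"x":0,"y":0,"z":0,"rx":0,"ry":0,"rz":10,"gripper":0},{"x":0,"y":0,"z":0,"rx":0,"ry":0,"rz":10,"gripper":0},{"x":0,"y":0,"z":0,"rx":0,"ry":0,"rz":10,"gripper":0},{"x":0,"y":0,"z":0,"rx":0,"ry":0,"rz":10,"gripper":0},{"x":0,"y":0,"z":0,"rx":0,"ry":0,"rz":10,"gripper":0},{"x":0,"y":0,"z":0,"rx":0,"ry":0,"rz":10,"gripper":0},{"x":0,"y":0,"z":0,"rx":0,"ry":0,"rz":10,"gripper":0},{"x":0,"y":0,"z":0,"rx":0,"ry":0,"rz":10,"gripper":0},{"x":0,"y":0,"z":0,"rx":0,"ry":0,"rz":0,"gripper":0}]' | sed -n '1,2p;4,6p'
python3 -c "
from h import *
go(.526,.0765,.128,182.2-130);print(get_state()['wrist_torque'])"
```

```text
time: 37.45
tcp_pos: [0.5264, 0.0764, 0.1307]
force: [1.0, -0.1, 4.9]
grip_width: 0.096
grip_force: 41.9
time: 38.83
tcp_pos: [0.5263, 0.0763, 0.1307]
force: [-1.0, -1.3, 7.2]
grip_width: 0.095
grip_force: 42.1
t 38.83 tcp [0.5263 0.0763 0.1307] yaw 84.18 tilt [ 0.12 -0.02] F [-1.  -1.3  7.2] grip 8.1 42.1
  tool shift mm [ 0.2 -0.3  2.7] rz 32.0
[-0.24744114  0.06564294  0.00210603]
```

```bash

python3 -m crank '[{"x":0,"y":0,"z":0,"rx":0,"ry":0,"rz":8,"gripper":0},{"x":0,"y":0,"z":0,"rx":0,"ry":0,"rz":8,"gripper":0},{"x":0,"y":0,"z":0,"rx":0,"ry":0,"rz":8,"gripper":0},{"x":0,"y":0,"z":0,"rx":0,"ry":0,"rz":8,"gripper":0},{"x":0,"y":0,"z":0,"rx":0,"ry":0,"rz":0,"gripper":0}]' | sed -n '1,2p;4,6p'
python3 -c "
from h import *
go(.526,.0765,.128,182.2-130);print(get_state()['wrist_torque'])"
python3 -m crank '[{"x":0,"y":0,"z":0,"rx":0,"ry":0,"rz":0,"gripper":0.03},{"x":0,"y":0,"z":0,"rx":0,"ry":0,"rz":0,"gripper":0.03},{"x":0,"y":0,"z":0,"rx":0,"ry":0,"rz":0,"gripper":0.03},{"x":0,"y":0,"z":-0.03,"rx":0,"ry":0,"rz":0,"gripper":0.03},{"x":0,"y":0,"z":-0.05,"rx":0,"ry":0,"rz":0,"gripper":0.03},{"x":0,"y":0,"z":-0.06,"rx":0,"ry":0,"rz":0,"gripper":0.03},{"x":0,"y":0,"z":0,"rx":0,"ry":0,"rz":0,"gripper":0}]' | sed -n '1,2p;4,6p'
python3 - <<'E'
from h import *
S=camera('scene');go(.5,-.056,.26,52)
for nm,o in (('D',(.5195,.2506)),('B',(.5283,.0304))):
    cs=[]
    for a in np.arange(1.6,2.45,.1):
        X=(box(-20,20,-4.5,4.5,104,138)@Rz(-a).T+[0,.047,0])@Rz(.038).T+[*o,0];q=proj(S,X);cs.append((round(a,1),q.min(0).round(1).tolist(),(q.max(0)-q.min(0)).round(1).tolist()))
    print(nm,cs)
for c in('orange','blue'): print([b for b in blobs(S,c,8) if 260<b[0][0]<330 and b[0][1]<210])
crop(S,235,150,100,90,6,'pics/k2.png');print(lever(S))
E
```

```text
time: 39.45
tcp_pos: [0.5262, 0.0763, 0.1307]
force: [-0.7, -1.4, 6.9]
grip_width: 0.1
grip_force: 42.1
t 39.45 tcp [0.5262 0.0763 0.1307] yaw 52.19 tilt [ 0.11 -0.02] F [-0.7 -1.4  6.9] grip 8.5 42.1
  tool shift mm [ 0.  -0.3  2.7] rz -0.0
[-0.30219628  0.06625588  0.00217774]
time: 40.33
tcp_pos: [0.528, 0.0768, 0.2745]
force: [0.5, 0.4, 0.2]
grip_width: 0.152
grip_force: 0.0
t 40.38 tcp [0.5264 0.0766 0.2715] yaw 52.23 tilt [0.26 0.03] F [-0.1 -0.4 -0.8] grip 5.7 0.0
  tool shift mm [-121.    60.3   11.3] rz 0.2
D [(np.float64(1.6), [309.2, 170.4], [9.4, 10.4]), (np.float64(1.7), [309.0, 170.6], [9.8, 10.0]), (np.float64(1.8), [308.8, 170.8], [10.1, 9.5]), (np.float64(1.9), [308.7, 171.1], [10.3, 8.9]), (np.float64(2.0), [308.7, 171.4], [10.5, 8.3]), (np.float64(2.1), [308.6, 171.7], [10.5, 7.7]), (np.float64(2.2), [308.7, 171.9], [10.5, 7.3]), (np.float64(2.3), [308.7, 171.6], [10.3, 7.9]), (np.float64(2.4), [308.7, 171.3], [10.4, 8.5])]
B [(np.float64(1.6), [269.1, 191.5], [9.7, 11.1]), (np.float64(1.7), [268.9, 191.8], [10.1, 10.6]), (np.float64(1.8), [268.8, 192.1], [10.3, 10.0]), (np.float64(1.9), [268.7, 192.4], [10.5, 9.4]), (np.float64(2.0), [268.7, 192.7], [10.6, 8.8]), (np.float64(2.1), [268.7, 193.0], [10.6, 8.1]), (np.float64(2.2), [268.8, 193.3], [10.4, 7.5]), (np.float64(2.3), [268.7, 193.0], [10.5, 8.2]), (np.float64(2.4), [268.7, 192.6], [10.6, 8.9])]
[([313.8, 175.5], [309, 172, 11, 8, 65]), ([273.5, 196.8], [269, 193, 10, 8, 70])]
[([305.0, 180.2], [303, 177, 5, 8, 31]), ([263.9, 202.3], [261, 199, 6, 8, 35])]
(np.float64(-33.0), np.float64(0.3))
```

View pics/k2.png

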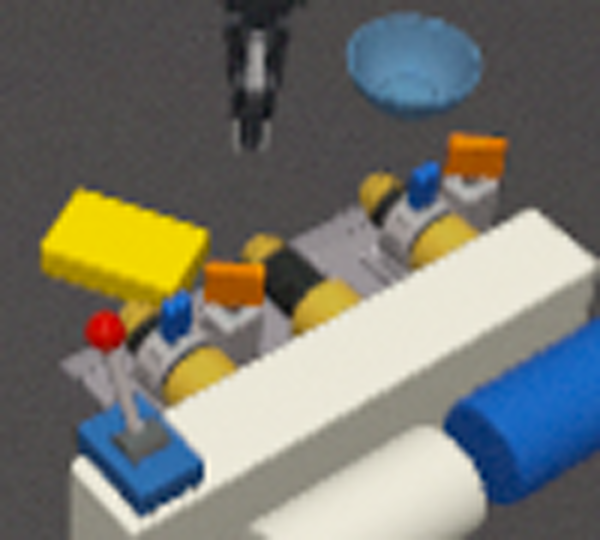

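Both clamps sit on the black sleeves. Their wings, D at (477,155) and B at (235,283), have blob sizes that fit about 2.1–2.3 rad. Neither wing has moved since release. Now to open the lever from its -x side.

```bash

python3 -m crank '[{"x":0,"y":0,"z":0,"rx":0,"ry":0,"rz":-10,"gripper":0},{"x":0,"y":0,"z":0,"rx":0,"ry":0,"rz":-10,"gripper":0},{"x":0,"y":0,"z":0,"rx":0,"ry":0,"rz":-10,"gripper":0},{"x":0,"y":0,"z":0,"rx":0,"ry":0,"rz":-7.8,"gripper":0},{"x":-0.045,"y":-0.006,"z":0,"rx":0,"ry":0,"rz":0,"gripper":0},{"x":-0.045,"y":0,"z":0,"rx":0,"ry":0,"rz":0,"gripper":0},{"x":-0.044,"y":0,"z":0,"rx":0,"ry":0,"rz":0,"gripper":0},{"x":0,"y":0,"z":0.03,"rx":0,"ry":0,"rz":0,"gripper":0},{"x":0,"y":0,"z":0.03,"rx":0,"ry":0,"rz":0,"gripper":0},{"x":0,"y":0,"z":0.008,"rx":0,"ry":0,"rz":0,"gripper":0},{"x":0,"y":0,"z":0,"rx":0,"ry":0,"rz":0,"gripper":0}]' | sed -n '1,2p;4p'
python3 -m crank '[{"x":0,"y":0.01,"z":0,"rx":0,"ry":0,"rz":0,"gripper":0},{"x":0,"y":0.01,"z":0,"rx":0,"ry":0,"rz":0,"gripper":0},{"x":0,"y":0.01,"z":0,"rx":0,"ry":0,"rz":0,"gripper":0},{"x":0,"y":0.01,"z":0,"rx":0,"ry":0,"rz":0,"gripper":0},{"x":0,"y":0.01,"z":0,"rx":0,"ry":0,"rz":0,"gripper":0},{"x":0,"y":0.01,"z":0,"rx":0,"ry":0,"rz":0,"gripper":0},{"x":0,"y":0.01,"z":0,"rx":0,"ry":0,"rz":0,"gripper":0},{"x":0,"y":0.01,"z":0,"rx":0,"ry":0,"rz":0,"gripper":0},{"x":0,"y":0.01,"z":0,"rx":0,"ry":0,"rz":0,"gripper":0},{"x":0,"y":0,"z":0,"rx":0,"ry":0,"rz":0,"gripper":0}]' | sed -n '1,2p;4p'
python3 -c "
from h import *
go(.63,-.056,.2,90);print(lever(camera('scene')))"
```

```text
time: 41.75
tcp_pos: [0.5193, -0.0574, 0.2007]
force: [-0.0, 0.5, 0.1]
time: 43.0
tcp_pos: [0.6106, -0.0576, 0.2013]
force: [-0.8, -0.4, 0.7]
t 43.0 tcp [ 0.6106 -0.0576  0.2013] yaw 90.04 tilt [ 0.03 -0.01] F [-0.8 -0.4  0.7] grip -0.1 0.0
  tool shift mm [ 1.6 19.4  1.3] rz 0.0
(np.float64(17.5), np.float64(0.6))
```

```bash

python3 -m crank '[{"x":0,"y":0.006,"z":0,"rx":0,"ry":0,"rz":0,"gripper":0},{"x":0,"y":0.006,"z":0,"rx":0,"ry":0,"rz":0,"gripper":0},{"x":0,"y":0.003,"z":0,"rx":0,"ry":0,"rz":0,"gripper":0},{"x":0,"y":0,"z":0,"rx":0,"ry":0,"rz":0,"gripper":0}]' | sed -n '1,2p;4p'
python3 -m crank '[{"x":0,"y":0.003,"z":0,"rx":0,"ry":0,"rz":0,"gripper":0},{"x":0,"y":0.003,"z":0,"rx":0,"ry":0,"rz":0,"gripper":0},{"x":0,"y":0,"z":0,"rx":0,"ry":0,"rz":0,"gripper":0}]' | sed -n '1,2p;4p'
python3 -c "
from h import *
print(lever(camera('scene')))"
python3 -m crank '[{"x":0,"y":0.002,"z":0,"rx":0,"ry":0,"rz":0,"gripper":0},{"x":0,"y":0.002,"z":0,"rx":0,"ry":0,"rz":0,"gripper":0},{"x":0,"y":0,"z":0,"rx":0,"ry":0,"rz":0,"gripper":0}]' | sed -n '1,2p;4p'
python3 -c "
from h import *
print(lever(camera('scene')))"
```

```text
time: 43.55
tcp_pos: [0.6227, -0.0575, 0.2015]
force: [-6.5, -1.0, 3.0]
time: 43.92
tcp_pos: [0.6235, -0.0575, 0.2014]
force: [-20.6, -0.5, 8.7]
(np.float64(26.5), np.float64(0.7))
time: 44.35
tcp_pos: [0.6239, -0.0575, 0.2014]
force: [-29.3, -0.7, 13.8]
(np.float64(26.5), np.float64(0.5))
```

The lever is at its open stop: 29 N, no further motion, and ±30° symmetric with the shut reading. I'll retreat and make a final check.

```bash

python3 -m crank '[{"x":0,"y":-0.02,"z":0,"rx":0,"ry":0,"rz":0,"gripper":0},{"x":0,"y":-0.04,"z":-0.01,"rx":0,"ry":0,"rz":0,"gripper":0},{"x":0,"y":-0.05,"z":-0.03,"rx":0,"ry":0,"rz":0,"gripper":0},{"x":-0.02,"y":-0.05,"z":-0.04,"rx":0,"ry":0,"rz":0,"gripper":0},{"x":-0.05,"y":-0.02,"z":-0.02,"rx":0,"ry":0,"rz":0,"gripper":0},{"x":-0.05,"y":-0.02,"z":0,"rx":0,"ry":0,"rz":0,"gripper":0},{"x":-0.05,"y":-0.02,"z":0,"rx":0,"ry":0,"rz":0,"gripper":0},{"x":-0.05,"y":-0.02,"z":0,"rx":0,"ry":0,"rz":0,"gripper":0},{"x":0,"y":0,"z":0,"rx":0,"ry":0,"rz":0,"gripper":0}]' | sed -n '1,2p;4p'
python3 - <<'E'
from h import *
S=camera('scene');T=camera('top');print(lever(S),lever(T))
for n,p in(('S',S),('T',T)):
  for c in('orange','blue'): print(n,c,[b for b in blobs(p,c,8) if 140<b[0][0]<425 and 130<b[0][1]<310])
a=cv2.resize(T['pixels'][130:230,160:300,::-1],(560,400),interpolation=3);cv2.imwrite('pics/end.png',a)
E
```

```text
time: 45.52
tcp_pos: [0.3974, -0.2792, 0.2992]
force: [0.7, -0.3, -0.0]
(np.float64(27.0), np.float64(0.6)) (np.float64(27.0), np.float64(0.1))
S orange [([313.8, 175.6], [309, 172, 11, 8, 64]), ([273.5, 196.8], [269, 193, 10, 8, 70]), ([225.1, 206.3], [223, 201, 5, 12, 39]), ([264.7, 214.7], [262, 214, 6, 2, 9]), ([219.6, 238.7], [216, 233, 8, 12, 54]), ([153.2, 291.5], [148, 286, 12, 12, 80]), ([185.7, 292.9], [179, 289, 13, 7, 39])]
S blue [([305.0, 180.2], [303, 177, 5, 8, 31]), ([263.9, 202.3], [261, 199, 6, 8, 35]), ([328.5, 217.0], [309, 202, 39, 32, 688]), ([211.0, 211.1], [209, 208, 5, 8, 36]), ([257.8, 226.2], [248, 216, 21, 20, 180]), ([210.5, 244.3], [208, 240, 6, 9, 41]), ([144.4, 281.3], [141, 277, 7, 10, 36])]
T orange [([411.6, 155.5], [404, 153, 14, 6, 34]), ([321.0, 179.9], [320, 175, 3, 12, 21]), ([198.9, 179.4], [198, 176, 2, 7, 8]), ([173.2, 183.6], [171, 182, 6, 4, 13]), ([243.3, 185.1], [239, 182, 10, 7, 16]), ([297.7, 207.5], [296, 202, 5, 14, 23])]
T blue [([195.5, 143.8], [174, 135, 44, 19, 783]), ([283.0, 160.6], [276, 149, 15, 22, 189]), ([415.2, 169.5], [412, 166, 7, 7, 31]), ([334.0, 179.3], [331, 177, 7, 5, 27]), ([258.3, 182.9], [256, 181, 6, 5, 26]), ([191.9, 185.4], [189, 184, 7, 4, 23]), ([315.6, 210.6], [313, 209, 6, 4, 21]), ([149.6, 240.9], [148, 237, 7, 11, 17])]
```

View pics/end.png

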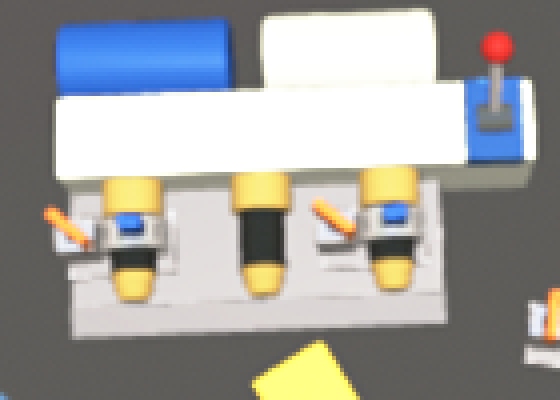

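The final view shows bands on the sleeves of stubs 3 (130,230) and 1 (390,225). Their wings are at about 130° clockwise, the lever is open at (497,46), and the other clamps haven't moved.

```bash
python3 -c "
from station import *
print(hand_in())"
```

```text
the job is handed in; nothing more can be done
None
```

The job is handed in: lever shut, the two clamps that fit (the third was absent) put on stubs 3 and 1 with keys turned to about 2.2 rad, lever opened again to its stop, the other things left alone; hand-in returned no verdict.

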